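# Key and crank wheel of the chisel grinder

### The job

Refit the crank wheel of the hand grinder. Lay the loose steel key in the slot on top of the spindle, between the wheel and the shoulder; turn the wheel, which hangs on the spindle's nose, until the keyway in its hub is on top, in line with the key; and push it along the spindle over the key, fully home against the shoulder.

Things in the scene. Friction and masses are not known exactly. Their poses are not given: they have to be found in the camera images.
- grinder: Hand grinder for chisels, fixed to the bench: grey iron frame, level steel spindle 44 mm thick, axis 140 mm above the bench, grindstone (240 mm across) at the far end, chocked by a wooden wedge so that the spindle cannot turn. Origin on the bench straight below the middle of the key slot; x along the spindle from its nose (x = -109 mm) to the stone (x = 194 mm), y to the left seen from the nose, z up
- key_seat (a point): Middle of the floor of the key slot in the spindle, 152 mm above the bench, axes as the grinder's. The slot lies along the spindle, open at the top, closed at both ends: 68 mm long, 18 mm wide, edges bevelled, floor 10 mm below the spindle's top line. 38 mm farther along x is the shoulder, a collar 64 mm across; the bearing behind it reaches 195 mm above the bench
- shaft_key: Loose steel key, a bar with rounded ends, 64 mm long (x), 16 mm wide (y), 18 mm high (z), about 130 g, lying flat on the bench left or right of the grinder. Origin at the centre of its underside. In the slot its lower 10 mm are sunk and it stands 8 mm proud of the spindle's top line
- key_mid (a point): Centre of the steel key, axes as the key's
- wheel_travel (a joint): Place of the crank wheel along the spindle, m: 0 at the nose (start), 0.075 fully home, hub against the shoulder. Sliding takes a few newtons; the wheel stays where it is left. The hub meets the end of a seated key at about 0.005 and passes it only with the keyway in line (within about 0.06 rad; the key's round end leads it in a little)
- crank_wheel (a joint): Turn of the crank wheel about the spindle, rad: 0 with the keyway exactly on top and the handle level with the spindle's axis on its left (grinder's +y); positive with the handle raised above that. Starts between 0.5 and 1.15. Turning takes 3 to 4 N at the handle; a hard shove makes it coast on a little, else it stays where it is left
- wheel_axis (a point): Point on the spindle's axis in the plane of the front face (towards the robot) of the wheel's rim; slides with the wheel, does not turn; axes as the grinder's. Dark steel rim: 156 mm outer, 126 mm inner diameter, 20 mm thick behind this plane; three spokes; hub 84 mm across, from 14 mm before this plane to 53 mm behind it, with a 20 mm wide keyway all through its bore
- handle_mid (a point): Middle of the wheel's round wooden crank handle, which turns freely on its bolt, 72 mm long, 25 mm thick in the middle, parallel to the spindle and 64 mm from its axis. It stands out from the rim towards the robot: its free end is 36 mm from this point, the rim's face 40 mm the other way
Mind the look-alikes: they are no part of the job. Several things have the shape of the shaft_key; the one meant has the colours described above.

How it is judged:
By the outcome, as a careful person would: the job done as asked, in the order asked, and still so for the second after the job is handed in, with the robot touching nothing.
It also fails if it takes over 64 s, if anything falls off the work surface, if the arm or the gripper's body presses on something with over 40 N, if the wrist force passes 120 N, or if a joint passes its speed limit or range.

### The arm

A 7-joint arm with a two-finger parallel gripper is mounted at the origin on the work surface; the furniture and walls round the work are solid. World frame = base frame: x ahead of the robot, y to its left, z up, the work surface at z = 0. Lengths are in m, angles in rad, forces in N, time in s.
With the tool pointing down it reaches from about 0.4 to 0.85 m from the base axis. Payload 6.9 kg.
Tool frame: the origin (TCP) lies midway between the tips of the shut fingers; the grasp point (between the pads) lies 19 mm behind it (env.pinch_z is the distance from the TCP to the grasp point, in m); z points along the fingers, y is the direction in which the jaws open and shut (so a half turn about z gives the same grasp; the last joint's range is limited). The gripper opens to 85 mm and grips with 20 to 120 N. Pads are 22 mm wide; open, the fingers measure 114 mm over their backs; the gripper's body (76 mm by 85 mm) begins 54 mm behind the grasp point. The pads swing forward as they close: fully open they stand 13 mm farther back than shut.
Start: joints at [1.435, 0.507, -0.238, 1.5, 0.126, 1.149, -0.155], TCP at [0.149, -0.607, 0.231] pointing down, gripper open.
Joint ranges: [-3.08, 3.08], [-0.24, 2.05], [-1.43, 1.35], [0, 2.5], [-1.52, 4.66], [0.17, 1.96], [-2.89, 2.89]. Speed limits (rad/s): [2.39, 2.39, 3.14, 3.14, 3.14, 3.14, 3.14].

### API

Orientations are given as a unit quaternion [x, y, z, w].
In Python, from cell import env gives the robot as it stands.
- The arm moves only by the shell command python3 -m creep 'ROWS' [FORCE]. ROWS is a JSON object of lists of equal length, an entry for each row: "fingers": the finger opening in mm, from 0 to 85.4; "dp": the shift along the tool's x, y, z in mm, a list of three; "delta_rot": the turn, a rotation vector about the tool's x, y, z in degrees, a list of three. A call has 1 to 12 rows; each row shifts and turns the commanded pose from where the row before left it, along the tool's axes as they then stand; what a row does not reach is not made up. A row lasts 1/10 s, in which the tool goes at most 50 mm and 8.59 degrees, less where a joint would pass 70% of its speed; a pose out of reach is approached as far as the arm can. A call with a gripper value outside its range is refused whole. The fingers move at their own pace and stop on an object; FORCE is the grip in N (left out, the last holds). Time passes only in rows, so rows that do not move let the fingers close. It gives the time, the measured TCP pose, the force and the opening at its end, in the units of the state.
- env.state(): the state, without advancing time (a new reading comes with each control period).
- env.read_camera(name): name is "scene" or "side" or "wrist"; returns the picture (384x512x3 uint8, red, green, blue); there is no depth.
- env.get_calibration(name): a dict with "mtx" (3x3 intrinsics, pixels), "world_to_cam" (4x4, takes a point from world to camera coordinates). Camera axes: x right, y down, z forward; pixel columns grow to the right and rows downward; lengths in m; the calibration is good to about 2 mm. The wrist camera is an equidistant fisheye: a pixel r from the principal point sees the ray r / f radians off the axis. A picture is of the moment at which its call begins: read the wrist's pose just before it. get_calibration takes no time and is no camera call; for the wrist camera it gives the pose at the moment of the call.
- env.job_done(): hands the job in, once; it reports no verdict.
Trained networks look in the newest picture that a camera, given by its name, has taken for a name from the list of things; names that differ only in an ending like _2 or _b are one class to them, and where a whole thing is asked for, a point or a joint stands for the part that bears it (a point fixed in the world has none). Each returns a list of dicts, best first, with "confidence" (0 to 1); they miss things now and then, are a little off and sometimes report something else, mostly with a low value. They report only what shows in the picture. A call takes as long as a camera call. They do not tell look-alikes from the thing itself.
- env.recognise(thing, camera): "centre" ([column, row] in pixels, amid what is visible of it).
- env.tip_of(thing, camera): "centre" ([column, row] in pixels: a listed point, or the origin of a listed thing).
The state is a dict: "time": time; "q": joint angles; "qd": joint speeds; "joint_torque": joint torques, N m; "tool_pos": TCP position; "eef_rot": TCP orientation; "wrist_force": force on the tool from outside, world axes, zero at the start; "torque": the same for the moment, N m; "grip_width": opening from 0.0 (shut) to 1.0 (fully open).
Only numpy, scipy, OpenCV 4.12 (cv2) and the standard library are available. Lean on these libraries where they do the work, as an engineer would, in place of code of your own. Each camera call takes 0.05 s, during which the arm holds its last target.

## Working session

There is one attempt and no reset: what is moved stays moved. The work goes in short steps, Python scripts to look and compute and a shell command to move; the robot and the scene stay as the last step left them, time stands still between calls to the robot, and variables do not carry over. Pictures are saved under pics/ and viewed, and the job is handed in when it is done.

```bash
ls; mkdir -p pics; cat > h.py <<'E'
import numpy as np, cv2
from cell import env
from scipy.spatial.transform import Rotation as R
def save(cam,name):
    im=env.read_camera(cam); cv2.imwrite('pics/'+name,im[:,:,::-1]); return im
E
python3 - <<'E'
from h import *
s=env.state(); print({k:np.round(v,3).tolist() for k,v in s.items()}, env.pinch_z)
for c in ['scene','side','wrist']:
    save(c,c+'0.png'); k=env.get_calibration(c); print(c,np.round(k['mtx'],1).tolist(),np.round(k['world_to_cam'],4).tolist())
    for t in ['shaft_key','handle_mid','wheel_axis','key_seat','grinder','key_mid']:
        for f in ('tip_of',):
            print(t,[(np.round(d['centre'],1).tolist(),round(d['confidence'],2)) for d in getattr(env,f)(t,c)][:6])
E
```

```text
pics
{'time': 0.0, 'q': [1.435, 0.508, -0.238, 1.501, 0.126, 1.149, -0.155], 'qd': [-0.001, 0.0, -0.0, -0.0, -0.0, -0.002, 0.001], 'joint_torque': [0.0, -62.06, -2.187, -24.966, 0.013, 0.012, 0.0], 'tool_pos': [0.149, -0.606, 0.23], 'eef_rot': [0.993, 0.12, -0.0, -0.001], 'wrist_force': [-0.149, -0.117, -0.124], 'torque': [-0.011, 0.039, -0.002], 'grip_width': 1.002} 0.0187
scene [[476.6, 0.0, 251.7], [0.0, 476.6, 199.0], [0.0, 0.0, 1.0]] [[-0.4606, -0.8873, 0.0212, 0.3137], [-0.4197, 0.1967, -0.8861, 0.2983], [0.7821, -0.4171, -0.463, 1.1911], [0.0, 0.0, 0.0, 1.0]]
shaft_key [([178.0, 252.6], 0.66), ([237.8, 297.1], 0.6), ([152.7, 266.8], 0.55), ([196.7, 242.3], 0.47)]
handle_mid [([259.9, 185.2], 0.83)]
wheel_axis [([265.5, 187.3], 0.93)]
key_seat [([178.3, 254.2], 0.7)]
grinder [([257.9, 215.6], 0.57)]
key_mid [([146.5, 261.7], 0.7), ([200.7, 241.7], 0.62), ([257.9, 213.3], 0.57), ([236.4, 300.5], 0.51), ([173.8, 251.3], 0.47)]
side [[394.8, 0.0, 264.8], [0.0, 394.8, 190.7], [0.0, 0.0, 1.0]] [[-0.9816, -0.1908, -0.0012, 0.4874], [-0.1697, 0.8758, -0.4518, 0.0546], [0.0872, -0.4433, -0.8921, 1.3161], [0.0, 0.0, 0.0, 1.0]]
shaft_key [([244.0, 279.0], 0.68), ([335.5, 272.4], 0.67), ([250.1, 314.5], 0.55), ([158.4, 265.2], 0.53), ([240.3, 255.0], 0.47)]
handle_mid [([265.9, 178.2], 0.75)]
wheel_axis [([262.0, 173.5], 0.76)]
key_seat [([233.6, 160.4], 0.94), ([233.2, 186.3], 0.16)]
grinder [([236.4, 184.7], 0.97)]
key_mid [([247.2, 315.3], 0.63), ([337.1, 274.2], 0.57), ([158.6, 265.4], 0.54), ([242.9, 282.4], 0.48), ([239.5, 253.3], 0.41)]
wrist [[297.3, 0.0, 254.9], [0.0, 297.3, 191.6], [0.0, 0.0, 1.0]] [[0.2397, -0.9708, 0.0008, -0.6256], [-0.9333, -0.2302, 0.2755, -0.0365], [-0.2673, -0.0668, -0.9613, 0.3777], [0.0, 0.0, 0.0, 1.0]]
shaft_key []
handle_mid []
wheel_axis []
key_seat []
grinder []
key_mid []
```

```bash
python3 - <<'E'
import cv2
for c in ['scene','side']:
    im=cv2.imread(f'pics/{c}0.png'); cv2.imwrite(f'pics/{c}0b.png',cv2.resize(im,(768,576),interpolation=cv2.INTER_CUBIC))
E
```

```text
(no output)
```

View pics/scene0.png

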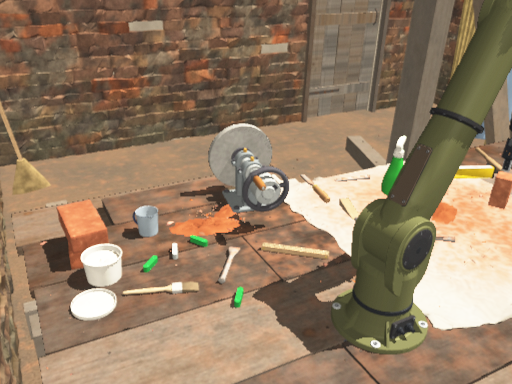

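```bash
python3 - <<'E'
import cv2
im=cv2.imread(f'pics/scene0.png')[130:330,120:320]; cv2.imwrite('pics/scene0c.png',cv2.resize(im,(600,600),interpolation=cv2.INTER_CUBIC))
im=cv2.imread(f'pics/side0.png')[130:330,140:360]; cv2.imwrite('pics/side0c.png',cv2.resize(im,(660,600),interpolation=cv2.INTER_CUBIC))
E
```

```text
(no output)
```

View pics/scene0c.png

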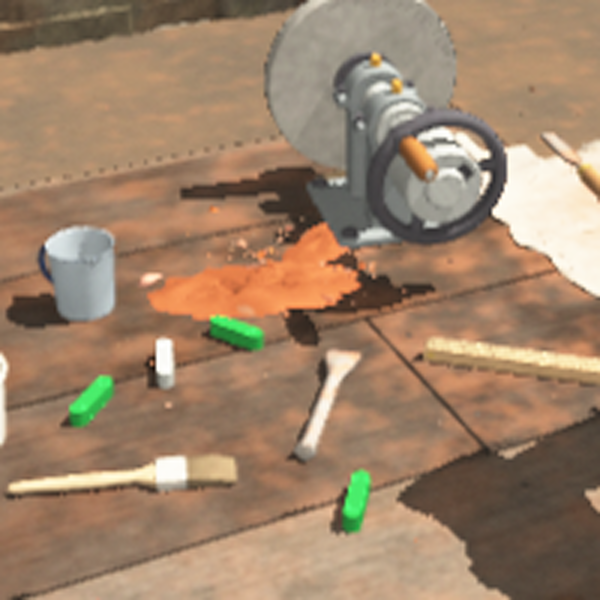

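View pics/side0c.png

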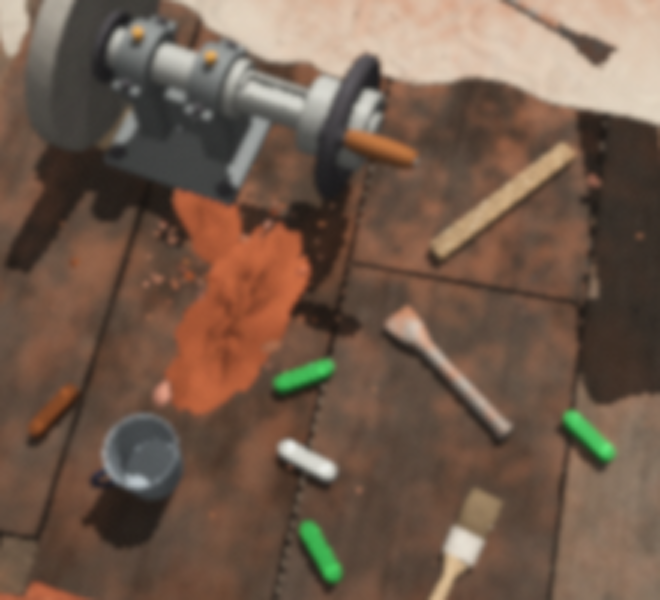

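The candidates for the key are three green bars (scene 200,241; 151,264; 238,297), a rust-brown bar (side 158,265) and one grey-white steel bar (scene 174,251; side 243,283). The crops show that only the grey-white bar matches "steel key".

```bash
cat >> h.py <<'E'
def ray(cam,uv,K=None):
    k=K or env.get_calibration(cam); W=k['world_to_cam']; M=k['mtx']
    x=(uv[0]-M[0,2])/M[0,0]; y=(uv[1]-M[1,2])/M[1,1]
    if cam=='wrist':
        r=np.hypot(x,y); d=np.array([x/r*np.sin(r),y/r*np.sin(r),np.cos(r)]) if r>1e-9 else np.array([0,0,1.])
    else: d=np.array([x,y,1.]); d/=np.linalg.norm(d)
    return -W[:3,:3].T@W[:3,3], W[:3,:3].T@d
def onz(cam,uv,z,K=None):
    o,d=ray(cam,uv,K); return o+d*(z-o[2])/d[2]
def tri(obs):
    A=np.zeros((3,3));b=np.zeros(3)
    for c,uv in obs:
        o,d=ray(c,uv); P=np.eye(3)-np.outer(d,d); A+=P;b+=P@o
    X=np.linalg.solve(A,b); return X,[np.linalg.norm(np.cross(X-ray(c,uv)[0],ray(c,uv)[1])) for c,uv in obs]
def proj(cam,X,K=None):
    k=K or env.get_calibration(cam); c=k['world_to_cam'][:3,:3]@X+k['world_to_cam'][:3,3]; M=k['mtx']
    if cam=='wrist':
        r=np.hypot(c[0],c[1]); t=np.arctan2(r,c[2]); return np.array([M[0,2]+M[0,0]*t*c[0]/r,M[1,2]+M[1,1]*t*c[1]/r])
    return np.array([M[0,0]*c[0]/c[2]+M[0,2],M[1,1]*c[1]/c[2]+M[1,2]])
E
python3 - <<'E'
from h import *
print('key', tri([('scene',(174,251.3)),('side',(243,283))]))
for n,a,b in [('handle',(259.9,185.2),(265.9,178.2)),('axis',(265.5,187.3),(262,173.5)),('grinder',(257.9,215.6),(236.4,184.7))]:
    print(n,tri([('scene',a),('side',b)]))
print('seat on z .152 side',onz('side',(233.6,160.4),.152),'grinder side z0',onz('side',(236.4,184.7),0), onz('scene',(257.9,215.6),0))
print('axis z.14',onz('scene',(265.5,187.3),.14),onz('side',(262,173.5),.14))
for cam,(x0,x1,y0,y1) in {'side':(225,262,270,298),'scene':(165,182,238,264)}.items():
    im=cv2.imread(f'pics/{cam}0.png')[y0:y1,x0:x1].astype(int)
    m=(im.min(2)>130)
    ys,xs=np.nonzero(m); print(cam,len(xs),xs.mean()+x0,ys.mean()+y0)
    p=cv2.minAreaRect(np.c_[xs+x0,ys+y0].astype(np.float32)); print(p)
    c=cv2.boxPoints(p); print([onz(cam,q,.014).round(4).tolist() for q in c])
E
```

```text
key (array([0.49477214, 0.35737252, 0.00569362]), [np.float64(0.0015005384350037217), np.float64(0.0015005384350037926)])
handle (array([0.47779591, 0.08050638, 0.17638264]), [np.float64(0.0012436480649338324), np.float64(0.0012436480649337675)])
axis (array([0.49425435, 0.05319181, 0.15520212]), [np.float64(0.0007935492244777292), np.float64(0.0007935492244778715)])
grinder (array([ 0.59036557,  0.02505374, -0.00279462]), [np.float64(0.001964440199155416), np.float64(0.0019644401991554283)])
seat on z .152 side [0.59005431 0.02344353 0.152     ] grinder side z0 [5.90169110e-01 2.85879007e-02 2.22044605e-16] [0.58681782 0.02502639 0.        ]
axis z.14 [0.52157503 0.03670571 0.14      ] [0.4961746  0.04570444 0.14      ]
side 117 242.15384615384616 282.64102564102564
((242.19107055664062, 282.649658203125), (20.590641021728516, 5.905843734741211), 28.610462188720703)
[[0.5288, 0.3563, 0.014], [0.524, 0.3392, 0.014], [0.464, 0.3581, 0.014], [0.4691, 0.3748, 0.014]]
scene 91 174.64835164835165 249.85714285714286
((174.5, 250.0), (16.0, 5.0), 90.0)
[[0.5334, 0.3514, 0.014], [0.5268, 0.3377, 0.014], [0.446, 0.3663, 0.014], [0.4522, 0.3793, 0.014]]
```

```bash
cat >> h.py <<'E'
def plan(pos,yang=None,s=None):
    """needed shift (mm, in present tool axes) and turn about tool z (deg) for tool y at world angle yang deg (mod 180), tool straight down"""
    s=s or env.state(); Rm=R.from_quat(s['eef_rot']).as_matrix()
    print('pos',np.round(s['tool_pos'],4),'x',Rm[:,0].round(3),'y',Rm[:,1].round(3),'z',Rm[:,2].round(3),'grip',round(s['grip_width'],3),'F',np.round(s['wrist_force'],1),'t',round(s['time'],2))
    print('dp mm',(Rm.T@(np.array(pos)-s['tool_pos'])*1000).round(1))
    if yang is not None:
        best=None
        for k in (0,180):
            a=np.radians(yang+k); y=np.array([np.cos(a),np.sin(a),0]); z=np.array([0,0,-1.]); T=np.c_[np.cross(y,z),y,z]
            rv=np.degrees(R.from_matrix(Rm.T@T).as_rotvec())
            print('  turn deg',rv.round(1))
E
python3 - <<'E'
from h import *
plan((.45,-.05,.40),77)
plan((.495,.356,.15),73)
E
```

```text
pos [ 0.149  -0.607   0.2313] x [ 0.971  0.238 -0.   ] y [ 0.238 -0.971  0.   ] z [-0. -0. -1.] grip 0.999 F [0.3 0.1 0.1] t 1.05
dp mm [ 425.1 -469.1 -168.7]
  turn deg [  -0.     0.  -153.2]
  turn deg [ 0.   0.  26.8]
pos [ 0.149  -0.607   0.2313] x [ 0.971  0.238 -0.   ] y [ 0.238 -0.971  0.   ] z [-0. -0. -1.] grip 0.999 F [0.3 0.1 0.1] t 1.05
dp mm [ 565.6 -852.7   81.3]
  turn deg [  -0.     0.  -149.2]
  turn deg [ 0.   0.  30.8]
```

```bash
python3 -m creep '{"fingers":[85,85,85,85,85,85,85,85,85,85,85,85],"dp":[[30,-36,-14],[30,-36,-14],[30,-36,-14],[30,-36,-14],[30,-36,-14],[30,-36,-14],[30,-36,-14],[30,-36,-14],[30,-36,-14],[30,-36,-14],[30,-36,-14],[30,-36,-14]],"delta_rot":[[0,0,0],[0,0,0],[0,0,0],[0,0,0],[0,0,0],[0,0,0],[0,0,0],[0,0,0],[0,0,0],[0,0,0],[0,0,0],[0,0,0]]}'
python3 - <<'E'
from h import *
plan((.45,.02,.40),77)
E
```

```text
time: 2.25
tool_pos: [0.3959, -0.0996, 0.4003]
eef_rot: [0.993, 0.12, 0.0, 0.001]
wrist_force: [1.0, -0.2, -0.5]
grip_width: 0.995
pos [ 0.3959 -0.0996  0.4003] x [0.971 0.238 0.001] y [ 0.238 -0.971  0.001] z [ 0.001 -0.001 -1.   ] grip 0.995 F [ 1.  -0.2 -0.5] t 2.25
dp mm [  81.  -103.3    0.2]
  turn deg [ 1.000e-01  1.000e-01 -1.532e+02]
  turn deg [ 0.1 -0.1 26.8]
```

```bash
python3 -m creep '{"fingers":[85,85,85,85,85,85,85],"dp":[[30,-35,0],[30,-35,0],[30,-35,0],[0,0,0],[0,0,0],[0,0,0],[0,0,0]],"delta_rot":[[0,0,0],[0,0,0],[0,0,0],[0,0,8.5],[0,0,8.5],[0,0,8.5],[0,0,1.5]]}'
python3 - <<'E'
from h import *
plan((.495,.356,.10),73)
save('wrist','w1.png')
K=env.get_calibration('wrist'); print((-K['world_to_cam'][:3,:3].T@K['world_to_cam'][:3,3]).round(3))
for t in ['handle_mid','wheel_axis','key_seat','grinder','shaft_key']:
    print(t,[(np.round(d['centre'],1).tolist(),round(d['confidence'],2)) for d in env.tip_of(t,'wrist')][:6])
E
```

```text
time: 2.95
tool_pos: [0.4579, 0.022, 0.3994]
eef_rot: [0.993, -0.116, 0.0, 0.0]
wrist_force: [0.3, -0.4, 0.8]
grip_width: 0.995
pos [0.4579 0.022  0.3994] x [ 0.973 -0.231  0.   ] y [-0.231 -0.973  0.   ] z [ 0. -0. -1.] grip 0.995 F [ 0.3 -0.4  0.8] t 2.95
dp mm [ -41.1 -333.5  299.3]
  turn deg [   0.     0.  -176.4]
  turn deg [ 0.  -0.   3.6]
[0.526 0.006 0.542]
handle_mid [([201.1, 170.3], 0.92)]
wheel_axis []
key_seat [([226.8, 62.0], 0.77)]
grinder [([234.2, 73.1], 0.68)]
shaft_key [([93.2, 171.6], 0.76), ([61.2, 52.1], 0.66), ([120.6, 149.6], 0.62), ([68.8, 192.3], 0.55), ([168.6, 279.5], 0.49)]
```

View pics/w1.png

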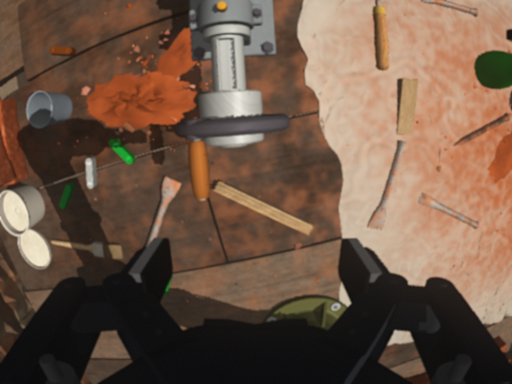

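```bash
python3 - <<'E'
import cv2
im=cv2.imread('pics/w1.png')[0:200,160:310]; cv2.imwrite('pics/w1c.png',cv2.resize(im,(450,600),interpolation=cv2.INTER_CUBIC))
im=cv2.imread('pics/w1.png')[130:220,50:140]; cv2.imwrite('pics/w1d.png',cv2.resize(im,(540,540),interpolation=cv2.INTER_CUBIC))
E
```

```text
(no output)
```

View pics/w1c.png

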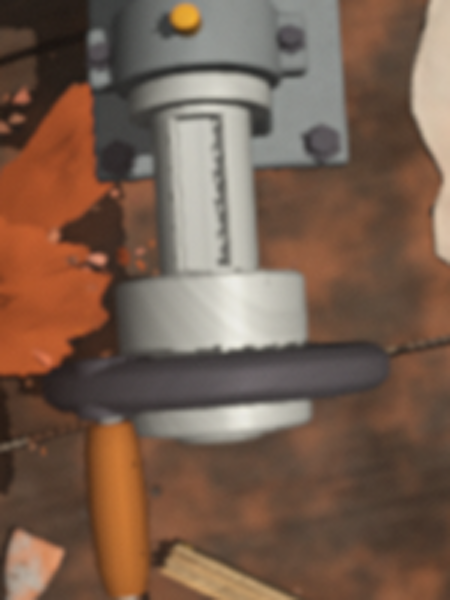

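View pics/w1d.png

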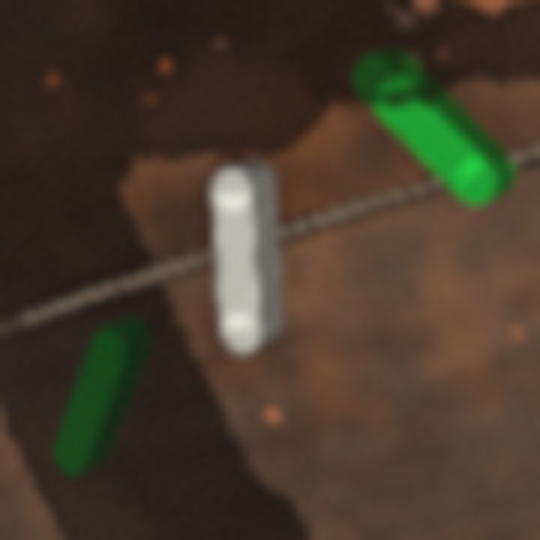

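```bash
python3 - <<'E'
from h import *
from scipy.optimize import least_squares
K=env.get_calibration('wrist')
f=lambda u,v:(50+u/6-.4,130+v/6-.4)
a=onz('wrist',f(232,170),.018,K);b=onz('wrist',f(241,350),.018,K)
print(a,b,(a+b)/2,np.linalg.norm(a-b),np.degrees(np.arctan2(*(a-b)[1::-1])))
l=onz('wrist',f(212,258),.018,K);r=onz('wrist',f(260,258),.018,K);print('w',np.linalg.norm(l-r),(l+r)/2)
g=lambda u,v:(160+u/3-.3,v/3-.3)
E_=[g(157,130),g(161,262)],[g(250,130),g(258,262)]
def res(p,full=False):
    y0,yaw=p; out=[]
    d=np.array([np.cos(yaw),np.sin(yaw),0]); A=np.array([.589,y0,.14])
    for sgn,pts in zip((1,-1),E_):
        for q in pts:
            o,v=ray('wrist',q,K); n=np.cross(v,d); n/=np.linalg.norm(n)
            s=(o-A)@n; 
            if n[1]<0: s=-s
            # signed lateral: want ray passing at left (+) or right
            out.append(abs(s)-.022)
    return np.array(out)*1000
s=least_squares(res,[.025,-.23]); print(s.x,np.degrees(s.x[1]),s.fun)
yaw=s.x[1]; d=np.array([np.cos(yaw),np.sin(yaw),0]);
for n,q,z,x in [('slot far',g(198,117),.162,.034),('hub rear',g(208,272),.182,-.037),('hub front',g(215,440),.14,-.104)]:
    P=onz('wrist',q,z,K); print(n,P,'origin x along:',(P@d-x), 'origin',P-d*x)
E
```

```text
[0.52249848 0.34622199 0.018     ] [0.46341287 0.36526652 0.018     ] [0.49295568 0.35574426 0.018     ] 0.06207900894710708 -17.86521536212758
w 0.019915763437624974 [0.49392956 0.3553459  0.018     ]
[ 0.0266837  -0.18418445] -10.552991416939626 [-1.33952626 -0.55423132 -1.40086051 -0.47722381]
slot far [0.62363868 0.02059661 0.162     ] origin x along: 0.5753182568283911 origin [0.59021376 0.02682354 0.162     ]
hub rear [0.55486607 0.03039061 0.182     ] origin x along: 0.576915148739737 origin [0.59124025 0.02361425 0.182     ]
hub front [0.4834735  0.04807273 0.14      ] origin x along: 0.5704917281106511 origin [0.58571444 0.02902567 0.14      ]
```

```bash
python3 -m creep '{"fingers":[85,85,60,50,40,40,40,40,40,40],"dp":[[-5,-42,20],[-5,-42,20],[-5,-42,20],[-5,-42,20],[-5,-42,20],[-5,-42,20],[-5,-42,20],[-5,-40,30],[0,0,40],[0,0,40]],"delta_rot":[[0,0,0],[0,0,0],[0,0,0],[0,0,0],[0,0,0],[0,0,0],[0,0,0],[0,0,0],[0,0,4.1],[0,0,0]]}'
python3 - <<'E'
from h import *
plan((.4932,.3555,.009),72.5)
save('wrist','w2.png')
for t in ['key_mid','shaft_key']:
    for d in env.tip_of(t,'wrist')[:6]: print(t,np.round(d['centre'],1),round(d['confidence'],2),onz('wrist',d['centre'],.009 if t=='key_mid' else 0).round(4))
E
```

```text
time: 4.25
tool_pos: [0.495, 0.3577, 0.1478]
eef_rot: [0.989, -0.15, -0.0, -0.001]
wrist_force: [0.6, -0.0, -0.7]
grip_width: 0.466
pos [0.495  0.3577 0.1478] x [ 0.955 -0.296 -0.001] y [-0.296 -0.955 -0.001] z [-0.     0.001 -1.   ] grip 0.466 F [ 0.6 -0.  -0.7] t 4.25
dp mm [ -1.    2.8 138.8]
  turn deg [-0.000e+00 -1.000e-01 -1.797e+02]
  turn deg [-0.1  0.   0.3]
key_mid [189.5 237. ] 0.87 [0.4559 0.4347 0.009 ]
key_mid [257.  182.5] 0.86 [0.4909 0.3506 0.009 ]
key_mid [335.3 136.1] 0.71 [0.5128 0.2654 0.009 ]
key_mid [367.9 351.5] 0.57 [0.2116 0.2723 0.009 ]
shaft_key [188.3 229.8] 0.98 [0.4614 0.439  0.    ]
shaft_key [256.2 181. ] 0.78 [0.4913 0.3533 0.    ]
shaft_key [331.3 135.2] 0.72 [0.5145 0.2679 0.    ]
shaft_key [362.1 343.9] 0.54 [0.2213 0.2789 0.    ]
```

View pics/w2.png

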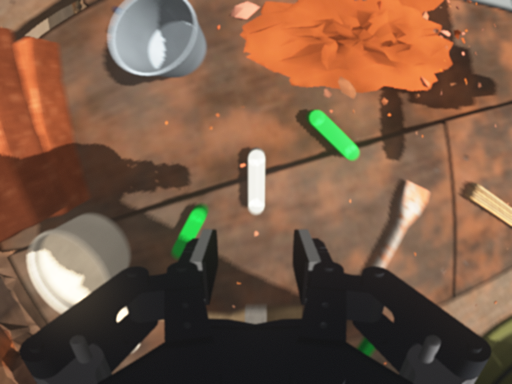

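```bash
python3 - <<'E'
from h import *
im=cv2.imread('pics/w2.png')[140:225,235:280].astype(int); m=im.min(2)>120
ys,xs=np.nonzero(m); p=cv2.minAreaRect(np.c_[xs+235,ys+140].astype(np.float32)); print(p,xs.mean()+235,ys.mean()+140)
K=env.get_calibration('wrist')
pts=np.array([onz('wrist',(x+235,y+140),.018,K) for x,y in zip(xs,ys)]); print(pts.mean(0))
q=cv2.minAreaRect((pts[:,:2]*1000).astype(np.float32)); print(q)
plan((*pts.mean(0)[:2],.009),72.5)
big=cv2.imread('pics/w2.png')[130:235,205:310]; cv2.imwrite('pics/w2c.png',cv2.resize(big,(525,525),interpolation=cv2.INTER_CUBIC))
E
```

```text
((256.5, 181.5), (65.0, 17.0), 90.0) 256.4118173679499 181.3348254252462
[0.4950746  0.35207951 0.018     ]
((494.2676696777344, 352.0726318359375), (16.400758743286133, 63.56630325317383), 72.50924682617188)
pos [0.4943 0.3549 0.1477] x [ 0.955 -0.296 -0.003] y [-0.296 -0.955  0.004] z [-0.004 -0.003 -1.   ] grip 0.463 F [0.2 0.9 1.2] t 4.4
dp mm [  1.9   1.9 138.7]
  turn deg [  -0.2    0.4 -179.7]
  turn deg [0.2 0.1 0.3]
```

View pics/w2c.png

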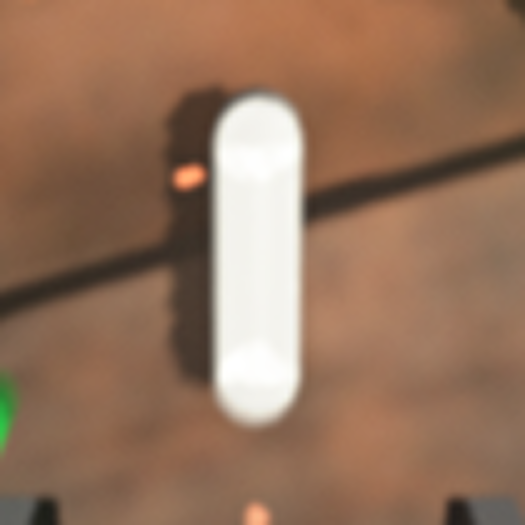

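```bash
python3 -m creep '{"fingers":[40,40,40,40,40,10,10,10,10],"dp":[[0,0,45],[0,0,45],[0,0,35],[0,0,14],[0,0,0],[0,0,0],[0,0,0],[0,0,0],[0,0,0]],"delta_rot":[[0,0,0],[0,0,0],[0,0,0],[0,0,0],[0,0,0],[0,0,0],[0,0,0],[0,0,0],[0,0,0]]}' 60
python3 - <<'E'
from h import *
plan((.495,.3549,.009),72.5)
print(env.state()['wrist_force'])
save('wrist','w3.png')
E
```

```text
time: 5.3
tool_pos: [0.4967, 0.3571, 0.0132]
eef_rot: [0.989, -0.151, 0.001, -0.002]
wrist_force: [-0.9, 0.4, 5.7]
grip_width: 0.159
pos [0.4967 0.3571 0.0132] x [ 0.955 -0.298  0.002] y [-0.298 -0.955 -0.004] z [ 0.003  0.003 -1.   ] grip 0.159 F [-0.9  0.4  5.7] t 5.3
dp mm [-1.   2.6  4.2]
  turn deg [   0.2   -0.3 -179.8]
  turn deg [-0.2 -0.1  0.2]
[-0.86287797  0.44322915  5.74878506]
```

View pics/w3.png

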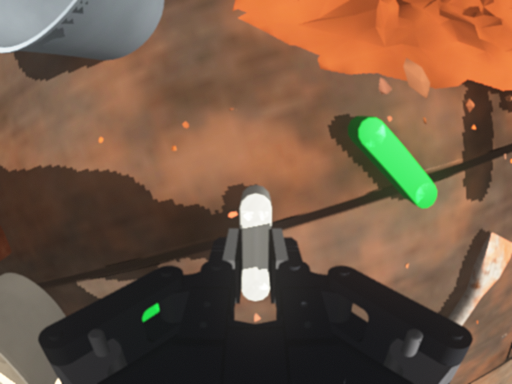

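```bash
python3 -m creep '{"fingers":[30,30,30],"dp":[[0,0,0],[0,0,0],[0,0,0]],"delta_rot":[[0,0,0],[0,0,0],[0,0,0]]}' 60
python3 - <<'E'
from h import *
plan((.495,.3549,.009),72.5)
E
```

```text
time: 5.65
tool_pos: [0.4956, 0.356, 0.011]
eef_rot: [0.989, -0.151, 0.0, -0.0]
wrist_force: [-0.2, 0.4, 0.2]
grip_width: 0.35
pos [0.4956 0.356  0.011 ] x [ 0.955 -0.298  0.   ] y [-0.298 -0.955 -0.001] z [ 0.001  0.    -1.   ] grip 0.35 F [-0.2  0.4  0.2] t 5.65
dp mm [-0.3  1.3  2. ]
  turn deg [ 0.000e+00 -1.000e-01 -1.798e+02]
  turn deg [-0.  -0.   0.2]
```

```bash
python3 -m creep '{"fingers":[30,30,30,10,10,10,10],"dp":[[0,1,3],[0,0,0],[0,0,0],[0,0,0],[0,0,0],[0,0,0],[0,0,0]],"delta_rot":[[0,0,0],[0,0,0],[0,0,0],[0,0,0],[0,0,0],[0,0,0],[0,0,0]]}' 60
python3 - <<'E'
from h import *
plan((.495,.3549,.009),72.5)
save('wrist','w4.png')
E
```

```text
time: 6.35
tool_pos: [0.4951, 0.3553, 0.0076]
eef_rot: [0.989, -0.15, 0.0, -0.0]
wrist_force: [0.4, 0.8, 2.6]
grip_width: 0.165
pos [0.4951 0.3553 0.0076] x [ 0.955 -0.297  0.   ] y [-0.297 -0.955 -0.   ] z [ 0.  0. -1.] grip 0.165 F [0.4 0.8 2.6] t 6.35
dp mm [ 0.   0.4 -1.4]
  turn deg [   0.    -0.  -179.8]
  turn deg [-0.  -0.   0.2]
```

View pics/w4.png

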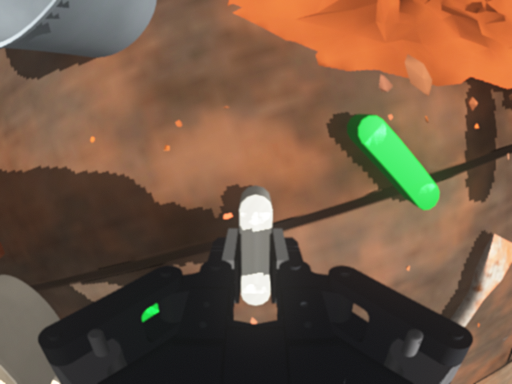

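```bash
python3 -m creep '{"fingers":[10,10,10,10,10,10,10],"dp":[[0,0,-20],[0,0,-40],[0,0,-45],[0,0,-45],[0,0,-45],[0,0,-45],[0,0,-30]],"delta_rot":[[0,0,0],[0,0,0],[0,0,0],[0,0,0],[0,0,0],[0,0,0],[0,0,0]]}' 60
python3 - <<'E'
from h import *
plan((.545,.035,.28),79)
save('wrist','w5.png')
E
```

```text
time: 7.1
tool_pos: [0.4952, 0.3552, 0.2807]
eef_rot: [0.989, -0.15, 0.001, -0.001]
wrist_force: [1.3, 0.9, -1.1]
grip_width: 0.165
pos [0.4952 0.3552 0.2807] x [ 0.955 -0.298  0.002] y [-0.298 -0.955 -0.002] z [ 0.002  0.002 -1.   ] grip 0.165 F [ 1.3  0.9 -1.1] t 7.1
dp mm [142.8 290.9   0.3]
  turn deg [ -0.2   0.2 173.7]
  turn deg [-0.1 -0.1 -6.3]
```

View pics/w5.png

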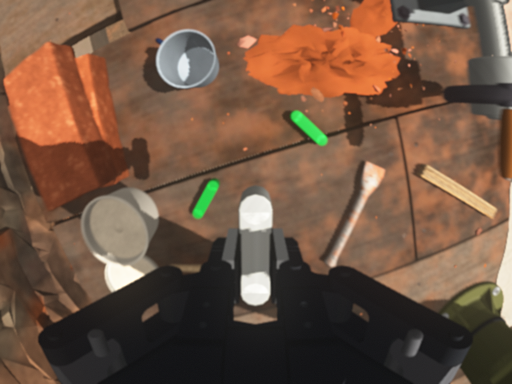

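```bash
python3 -m creep '{"fingers":[10,10,10,10,10,10,10,10,10,10,10],"dp":[[18,36,0],[18,36,0],[18,36,0],[18,36,0],[18,37,0],[18,37,0],[18,37,0],[17,36,0],[0,0,0],[0,0,0],[0,0,0]],"delta_rot":[[0,0,0],[0,0,0],[0,0,0],[0,0,0],[0,0,0],[0,0,0],[0,0,0],[0,0,0],[0,0,-6.3],[0,0,0],[0,0,0]]}' 60
python3 - <<'E'
from h import *
plan((.59,.0265,.28),79)
K=env.get_calibration('wrist')
save('wrist','w6.png')
np.savez('K6.npz',**K)
plan((.59,.0265,.28),79)
im=cv2.imread('pics/w6.png')[0:210,160:360]; cv2.imwrite('pics/w6c.png',cv2.resize(im,(570,600),interpolation=cv2.INTER_CUBIC))
E
```

```text
time: 8.25
tool_pos: [0.5446, 0.0354, 0.277]
eef_rot: [0.995, -0.097, -0.0, -0.0]
wrist_force: [-1.6, 0.7, -1.7]
grip_width: 0.167
pos [0.5446 0.0354 0.277 ] x [ 0.981 -0.193 -0.001] y [-0.193 -0.981 -0.001] z [-0.001  0.001 -1.   ] grip 0.167 F [-1.6  0.7 -1.7] t 8.25
dp mm [46.2 -0.  -3. ]
  turn deg [1.000e-01 1.000e-01 1.799e+02]
  turn deg [-0.   0.1 -0.1]
pos [0.5446 0.0358 0.2772] x [ 0.981 -0.192 -0.001] y [-0.192 -0.981 -0.001] z [-0.001  0.001 -1.   ] grip 0.165 F [ 0.2 -0.2  0.1] t 8.3
dp mm [46.3  0.4 -2.9]
  turn deg [1.0e-01 0.0e+00 1.8e+02]
  turn deg [-0.  0. -0.]
```

View pics/w6.png

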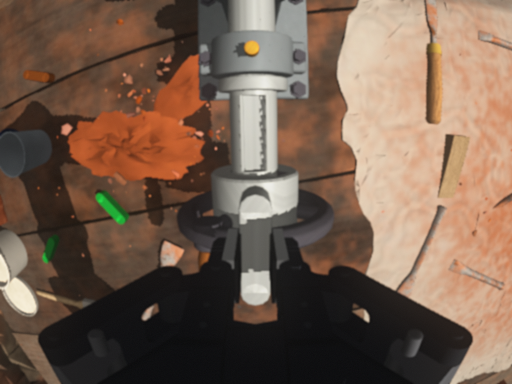

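View pics/w6c.png

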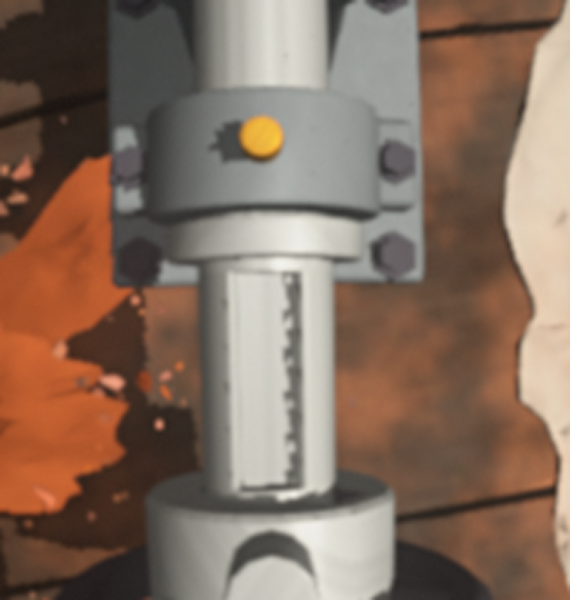

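```bash
cat > fit.py <<'E'
from h import *
from scipy.optimize import least_squares
K=dict(np.load('K6.npz')); im=cv2.imread('pics/w6.png'); g=cv2.cvtColor(im,cv2.COLOR_BGR2HSV)[:,:,1].astype(float); gr=cv2.cvtColor(im,cv2.COLOR_BGR2GRAY).astype(float)
L=[];Rr=[]
for v in range(105,162,3):
    row=g[v]; 
    # crossing of saturation 60
    for a,st,lst in ((248,-1,L),(260,1,Rr)):
        u=a
        while row[u]<70 and 200<u<310: u+=st
        t=(70-row[u-st])/(row[u]-row[u-st]); lst.append((u-st+st*t,v))
print([round(p[0],1) for p in L]); print([round(p[0],1) for p in Rr])
def res(p):
    y0,yaw=p; d=np.array([np.cos(yaw),np.sin(yaw),0]); A=np.array([.59,y0,.14]); out=[]
    for pts in (L,Rr):
        for q in pts:
            o,v=ray('wrist',q,K); n=np.cross(v,d); n/=np.linalg.norm(n); out.append(abs((o-A)@n)-.022)
    return np.array(out)*1000
s=least_squares(res,[.0265,-.19],loss='soft_l1'); print(s.x,np.degrees(s.x[1]),s.fun.round(1))
y0,yaw=s.x; d=np.array([np.cos(yaw),np.sin(yaw),0]); n=np.array([-d[1],d[0],0])
def W(o,x,y,z): return o+d*x+n*y+np.array([0,0,z])
# slot end rows via gray profile along mid col
for u in (246,250,254,258): print(u,[int(x) for x in gr[88:100,u]],[int(x) for x in gr[164:178,u]])
for v in (105,120,135,150): print(v,[int(x) for x in gr[v,234:272]])
E
python3 fit.py
```

```text
[np.float64(229.4), np.float64(229.5), np.float64(229.5), np.float64(229.2), np.float64(229.3), np.float64(229.5), np.float64(229.7), np.float64(229.8), np.float64(230.1), np.float64(230.3), np.float64(230.3), np.float64(230.2), np.float64(230.0), np.float64(229.9), np.float64(230.4), np.float64(230.0), np.float64(230.2), np.float64(230.3), np.float64(230.5)]
[np.float64(277.0), np.float64(277.2), np.float64(277.2), np.float64(277.3), np.float64(277.3), np.float64(277.3), np.float64(277.3), np.float64(277.4), np.float64(277.1), np.float64(276.9), np.float64(276.9), np.float64(277.0), np.float64(277.0), np.float64(277.0), np.float64(277.1), np.float64(277.2), np.float64(277.3), np.float64(277.4), np.float64(277.6)]
[ 0.02739928 -0.18187868] -10.420880660643347 [ 0.   0.   0.1  0.4  0.4  0.3  0.1  0.1 -0.1 -0.2 -0.2 -0.   0.2  0.3
  0.   0.4  0.3  0.3  0.2 -0.1  0.1  0.2  0.3  0.3  0.2  0.3  0.3  0.
 -0.2 -0.1 -0.1 -0.1 -0.   0.1  0.2  0.3  0.4  0.6]
246 [171, 147, 164, 186, 191, 188, 179, 184, 205, 214, 214, 213] [202, 201, 202, 202, 198, 177, 127, 107, 147, 156, 122, 89, 75, 70]
250 
[... 471 characters left out ...]
3, 213, 212, 211, 209, 207, 206, 207, 210, 210, 211, 208, 192, 152, 116, 111, 121, 151, 198, 217, 215, 209, 206, 205]
120 [100, 110, 117, 124, 128, 143, 176, 202, 206, 203, 208, 212, 210, 210, 210, 209, 210, 209, 208, 205, 205, 206, 208, 209, 207, 203, 188, 152, 117, 110, 118, 144, 188, 213, 216, 211, 207, 206]
135 [95, 104, 113, 120, 120, 122, 152, 190, 204, 201, 202, 207, 208, 207, 207, 208, 207, 207, 205, 204, 202, 204, 205, 207, 207, 204, 194, 159, 121, 108, 116, 139, 179, 206, 214, 212, 208, 205]
150 [90, 100, 109, 117, 121, 124, 145, 181, 202, 200, 198, 203, 205, 204, 204, 205, 204, 205, 202, 200, 199, 200, 203, 205, 206, 203, 193, 170, 134, 111, 114, 134, 169, 201, 212, 211, 207, 206]
```

```bash
cat >> fit.py <<'E'
print('cam',(-K['world_to_cam'][:3,:3].T@K['world_to_cam'][:3,3]).round(4))
A=np.array([.59,y0,0])
for nme,q in (('far',(254,95)),('near',(254,170.3))):
    for z in (.162,.160,.152):
        P=onz('wrist',q,z,K); print(nme,z,((P-A)@d).round(4),((P-A)@n).round(4))
for z in (.160,.162):
  for u,nm in ((241-.3,'L'),(239.6,'L'),(265.7,'R'),(261,'Rin')):
    P=onz('wrist',(u,130),z,K); print(nm,z,((P-A)@n).round(4))
# shoulder front edge top at x=.038,z=.172 
for x in (.034,.036): 
  o=A+d*0
# held key check
s=env.state(); Rm=R.from_quat(s['eef_rot']).as_matrix()
Kn=env.get_calibration('wrist')
for x,y,z in [(32,0,-10.4),(-32,0,-10.4),(0,8,-10.4),(0,-8,-10.4),(28,8,-10.4),(28,-8,-10.4)]:
    print((x,y),proj('wrist',s['tool_pos']+Rm@(np.array([x,y,z])/1000),Kn).round(1))
c=cv2.imread('pics/w6.png')[185:310,200:310]; cv2.imwrite('pics/w6k.png',cv2.resize(c,(528,600),interpolation=cv2.INTER_CUBIC))
E
python3 fit.py | tail -24
```

```text
120 [100, 110, 117, 124, 128, 143, 176, 202, 206, 203, 208, 212, 210, 210, 210, 209, 210, 209, 208, 205, 205, 206, 208, 209, 207, 203, 188, 152, 117, 110, 118, 144, 188, 213, 216, 211, 207, 206]
135 [95, 104, 113, 120, 120, 122, 152, 190, 204, 201, 202, 207, 208, 207, 207, 208, 207, 207, 205, 204, 202, 204, 205, 207, 207, 204, 194, 159, 121, 108, 116, 139, 179, 206, 214, 212, 208, 205]
150 [90, 100, 109, 117, 121, 124, 145, 181, 202, 200, 198, 203, 205, 204, 204, 205, 204, 205, 202, 200, 199, 200, 203, 205, 206, 203, 193, 170, 134, 111, 114, 134, 169, 201, 212, 211, 207, 206]
cam [0.6133 0.0216 0.4193]
far 0.162 0.0356 -0.0009
far 0.16 0.0357 -0.0009
far 0.152 0.036 -0.0008
near 0.162 -0.0304 -0.0001
near 0.16 -0.0308 -0.0001
near 0.152 -0.0325 -0.0001
L 0.16 0.011
L 0.16 0.012
R 0.16 -0.0107
Rin 0.16 -0.0066
L 0.162 0.0109
L 0.162 0.0119
R 0.162 -0.0106
Rin 0.162 -0.0066
(32, 0) [254.1 191.9]
(-32, 0) [254.1 304.2]
(0, 8) [270.2 253.5]
(0, -8) [238.1 253.5]
(28, 8) [271.3 200.1]
(28, -8) [237.  200.1]
```

View pics/w6k.png

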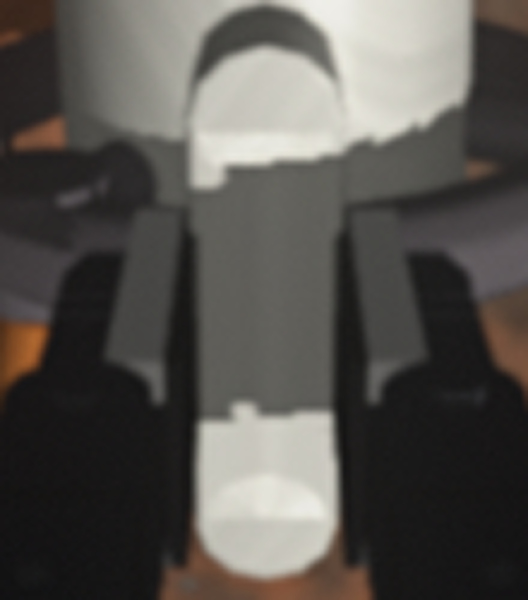

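```bash
cat >> h.py <<'E'
YAW=-0.1819; D=np.array([np.cos(YAW),np.sin(YAW),0]); N=np.array([-D[1],D[0],0]); ORG=np.array([.5903,.0280,0])
def G(x,y,z): return ORG+D*x+N*y+np.array([0,0,z])
def toG(p): p=np.array(p)-ORG; return np.array([p@D,p@N,p[2]])
E
python3 - <<'E'
from h import *
plan(G(-.030,0,.208),79.6)
E
```

```text
pos [0.5446 0.0358 0.2772] x [ 0.981 -0.192 -0.001] y [-0.192 -0.981 -0.001] z [-0.001  0.001 -1.   ] grip 0.165 F [ 0.2 -0.2  0.1] t 8.3
dp mm [16.4 -0.7 69.2]
  turn deg [1.000e-01 0.000e+00 1.794e+02]
  turn deg [-0.   0.  -0.6]
```

```bash
python3 -m creep '{"fingers":[10,10,10,10],"dp":[[8,-0.7,30],[8,0,39],[0,0,0],[0,0,0]],"delta_rot":[[0,0,-0.6],[0,0,0],[0,0,0],[0,0,0]]}' 60
python3 - <<'E'
from h import *
plan(G(-.030,0,.208),79.6)
K=env.get_calibration('wrist'); save('wrist','w7.png'); np.savez('K7.npz',**K)
plan(G(0,0,.208),79.6)
im=cv2.imread('pics/w7.png')[60:310,170:350]; cv2.imwrite('pics/w7c.png',cv2.resize(im,None,fx=2.4,fy=2.4,interpolation=cv2.INTER_CUBIC))
E
```

```text
time: 8.7
tool_pos: [0.5604, 0.0334, 0.2086]
eef_rot: [0.996, -0.09, -0.001, -0.0]
wrist_force: [1.3, 0.8, -0.4]
grip_width: 0.161
pos [0.5604 0.0334 0.2086] x [ 0.984 -0.18  -0.002] y [-0.18  -0.984 -0.   ] z [-0.002  0.    -1.   ] grip 0.161 F [ 1.3  0.8 -0.4] t 8.7
dp mm [ 0.4 -0.1  0.6]
  turn deg [  -0.2   -0.  -180. ]
  turn deg [-0.   0.1  0. ]
pos [0.5611 0.0335 0.2097] x [ 0.984 -0.18   0.001] y [-0.18  -0.984 -0.001] z [ 0.001  0.001 -1.   ] grip 0.16 F [-0.1  0.3 -1.2] t 8.75
dp mm [29.7  0.2  1.8]
  turn deg [ 1.0e-01 -1.0e-01 -1.8e+02]
  turn deg [-0. -0.  0.]
```

View pics/w7c.png

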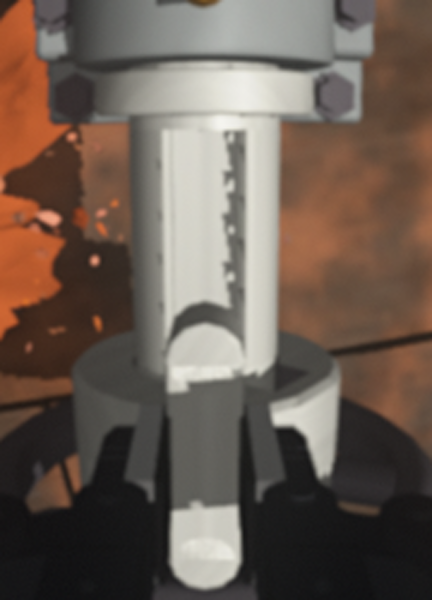

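```bash
sed -i "s/K6.npz/K7.npz/;s/w6.png/w7.png/;s/range(105,162,3)/range(116,195,4)/" fit.py; python3 - <<'E'
exec(open('fit.py').read().split("# slot end rows")[0])
gr=gr
for u in (242,248,254): print(u,[int(x) for x in gr[104:122,u]])
for z in (.162,.160):
  for v in (114,114.6): print(z,v,toG(onz('wrist',(250,v),z,K)).round(4))
print('shoulder/ spindle junction row 107',toG(onz('wrist',(254,107),.162,K)).round(4))
st=dict(zip('p',[0]))
for x in (32,-32):
    Rm=R.from_quat([.996,-.09,-.001,0]).as_matrix(); print(proj('wrist',np.array([.5604,.0334,.2086])+Rm@(np.array([x,0,-10.4])/1000),K).round(1))
E
```

```text
[np.float64(223.8), np.float64(223.9), np.float64(223.7), np.float64(223.6), np.float64(223.6), np.float64(223.8), np.float64(224.0), np.float64(224.2), np.float64(224.4), np.float64(224.4), np.float64(224.3), np.float64(224.0), np.float64(224.0), np.float64(223.5), np.float64(223.6), np.float64(224.1), np.float64(224.2), np.float64(224.1), np.float64(224.5), np.float64(224.7)]
[np.float64(286.6), np.float64(286.5), np.float64(286.6), np.float64(286.6), np.float64(286.6), np.float64(286.5), np.float64(286.4), np.float64(286.3), np.float64(286.0), np.float64(285.8), np.float64(285.8), np.float64(285.7), np.float64(285.6), np.float64(285.6), np.float64(285.6), np.float64(285.6), np.float64(285.7), np.float64(285.6), np.float64(285.6), np.float64(285.5)]
[ 0.02755827 -0.18449157] -10.570588114788942 [-0.  -0.   0.1  0.2  0.2  0.1 -0.  -0.1 -0.2 -0.2 -0.   0.2  0.3  0.7
  0.7  0.4  0.4  0.5  0.3  0.2 -0.   0.   0.1  0.2  0.2  0.2  0.2  0.2
  0.  -0.1  0.   0.   0.   0.1  0.2  0.3  0.5  0.5  0.6  0.6]
242 [188, 183, 168, 150, 157, 173, 178, 177, 177, 184, 200, 208, 209, 209, 209, 209, 208, 208]
248 [199, 194, 178, 168, 181, 197, 201, 201, 200, 204, 210, 214, 214, 214, 214, 214, 214, 214]
254 [210, 205, 189, 180, 195, 208, 211, 211, 209, 203, 200, 206, 209, 210, 210, 210, 210, 209]
0.162 114 [0.036  0.0027 0.162 ]
0.162 114.6 [0.0356 0.0027 0.162 ]
0.16 114 [0.036  0.0028 0.16  ]
0.16 114.6 [0.0356 0.0028 0.16  ]
shoulder/ spindle junction row 107 [0.0405 0.0002 0.162 ]
[254.2 191.7]
[254.2 304.1]
```

```bash
python3 -m creep '{"fingers":[10,10,10,10,10],"dp":[[16,0,0],[16,0,10],[0,0,23],[0,0,0],[0,0,0]],"delta_rot":[[0,0,0],[0,0,0],[0,0,0],[0,0,0],[0,0,0]]}' 60
python3 - <<'E'
from h import *
plan(G(.0028,0,.1596),79.5)
save('wrist','w8.png')
im=cv2.imread('pics/w8.png')[60:310,170:350]; cv2.imwrite('pics/w8c.png',cv2.resize(im,None,fx=2.4,fy=2.4,interpolation=cv2.INTER_CUBIC))
E
```

```text
time: 9.25
tool_pos: [0.5925, 0.0271, 0.1771]
eef_rot: [0.996, -0.091, 0.001, -0.0]
wrist_force: [0.4, 1.1, -0.0]
grip_width: 0.17
pos [0.5925 0.0271 0.1771] x [ 0.984 -0.18   0.001] y [-0.18  -0.984 -0.   ] z [ 0.001  0.    -1.   ] grip 0.17 F [ 0.4  1.1 -0. ] t 9.25
dp mm [ 0.5 -0.5 17.5]
  turn deg [ 1.000e-01 -0.000e+00 -1.799e+02]
  turn deg [-0.  -0.1  0.1]
```

View pics/w8c.png

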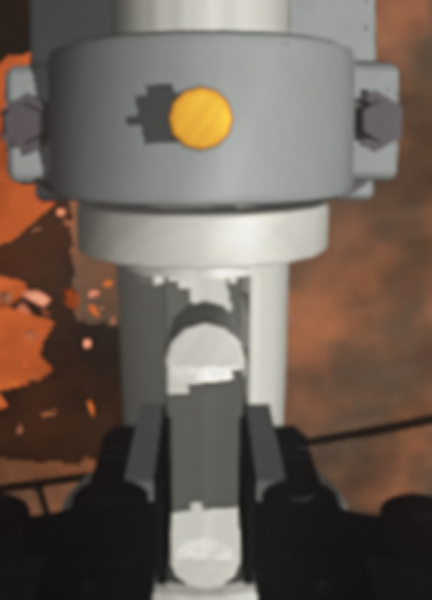

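```bash
python3 - <<'E'
from h import *
K=env.get_calibration('wrist'); s=env.state(); Rm=R.from_quat(s['eef_rot']).as_matrix()
T=lambda P:(Rm.T@(P-s['tool_pos'])*1000).round(1)
gr=cv2.imread('pics/w8.png',0)
for u in (246,250,254,258,262): print(u,[int(x) for x in gr[164:200,u]])
for v in (172,173,174): print('slotfar',T(onz('wrist',(254,v),.161,K)))
for v in (168,169): print('shoulder',T(onz('wrist',(230,v),.155,K)), T(onz('wrist',(254,v),.162,K)))
for v in (185,186,187): print('key end bottom',T(onz('wrist',(254,v),.1695,K)))
for v in (195,196): print('key end top',T(onz('wrist',(254,v),.1875,K)))
im=cv2.imread('pics/w8.png')[155:215,215:295]; cv2.imwrite('pics/w8d.png',cv2.resize(im,None,fx=9,fy=9,interpolation=cv2.INTER_CUBIC))
E
```

```text
246 [192, 191, 192, 191, 190, 188, 183, 178, 184, 193, 194, 197, 202, 206, 207, 191, 143, 104, 97, 98, 99, 100, 99, 95, 87, 77, 70, 69, 68, 68, 68, 69, 88, 128, 164, 185]
250 [198, 197, 196, 196, 195, 194, 189, 183, 191, 198, 201, 202, 204, 204, 205, 204, 201, 199, 199, 200, 198, 180, 134, 88, 70, 71, 71, 72, 72, 68, 72, 106, 160, 191, 199, 199]
254 [204, 203, 202, 202, 201, 201, 195, 188, 192, 200, 203, 202, 200, 198, 197, 198, 198, 198, 199, 199, 189, 151, 100, 73, 70, 72, 73, 72, 71, 76, 116, 172, 196, 200, 198, 196]
258 [216, 216, 214, 212, 209, 206, 198, 196, 212, 222, 224, 218, 207, 201, 200, 201, 200, 201, 201, 201, 200, 180, 129, 85, 74, 77, 77, 77, 75, 77, 100, 151, 189, 200, 199, 198]
262 [224, 222, 220, 217, 215, 211, 203, 207, 230, 237, 237, 231, 213, 203, 201, 203, 202, 202, 202, 202, 203, 202, 188, 147, 103, 87, 86, 89, 90, 90, 89, 109, 154, 191, 203, 202]
slotfar [35.6 -0.1 16.5]
slotfar [35.  -0.1 16.5]
slotfar [34.4 -0.1 16.5]
shoulder [ 36.6 -13.7  22.5] [38.  -0.1 15.5]
shoulder [ 36.  -13.7  22.5] [37.4 -0.1 15.5]
key end bottom [30.5 -0.1  8. ]
key end bottom [29.9 -0.1  8. ]
key end bottom [29.4 -0.1  8. ]
key end top [ 30.4  -0.1 -10. ]
key end top [ 29.9  -0.1 -10. ]
```

View pics/w8d.png

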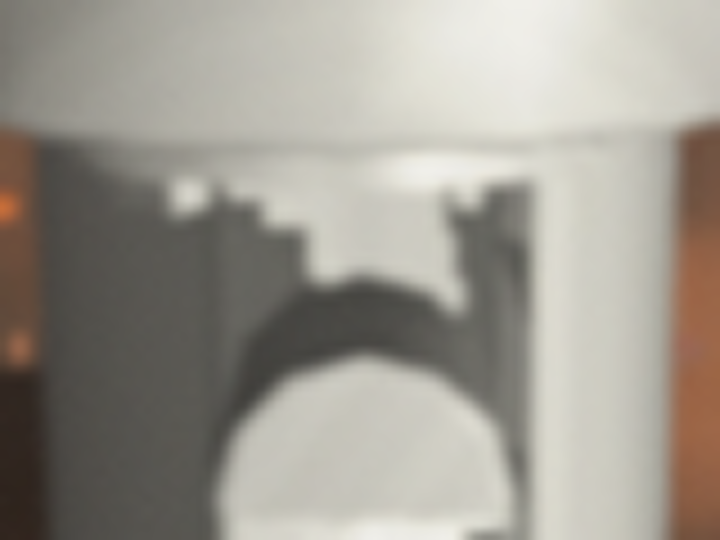

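```bash
python3 -m creep '{"fingers":[10,10,10,10,10,10,10],"dp":[[0.5,-0.6,5],[0,0,3],[0,0,2],[0,0,2],[0,0,2],[0,0,2],[0,0,0]],"delta_rot":[[0,0,0],[0,0,0],[0,0,0],[0,0,0],[0,0,0],[0,0,0],[0,0,0]]}' 60
python3 - <<'E'
from h import *
plan(G(.0028,0,.1596),79.5)
E
```

```text
time: 10.0
tool_pos: [0.5929, 0.0271, 0.1596]
eef_rot: [0.996, -0.091, 0.0, 0.0]
wrist_force: [-0.4, 0.3, 2.4]
grip_width: 0.165
pos [0.5929 0.0271 0.1596] x [ 0.984 -0.181  0.   ] y [-0.181 -0.984  0.   ] z [ 0. -0. -1.] grip 0.165 F [-0.4  0.3  2.4] t 10.0
dp mm [ 0.1 -0.4  0. ]
  turn deg [   0.     0.  -179.9]
  turn deg [ 0.  -0.   0.1]
```

```bash
python3 -m creep '{"fingers":[10,10],"dp":[[0,0,1.5],[0,0,0]],"delta_rot":[[0,0,0],[0,0,0]]}' 60
python3 - <<'E'
from h import *
plan(G(.0028,0,.1596),79.5)
save('wrist','w9.png')
im=cv2.imread('pics/w9.png')[100:310,170:350]; cv2.imwrite('pics/w9c.png',cv2.resize(im,None,fx=2.8,fy=2.8,interpolation=cv2.INTER_CUBIC))
E
```

```text
time: 10.2
tool_pos: [0.593, 0.0271, 0.1596]
eef_rot: [0.996, -0.091, 0.001, 0.0]
wrist_force: [-4.6, -0.6, 12.4]
grip_width: 0.165
pos [0.593  0.0271 0.1596] x [ 0.984 -0.181  0.001] y [-0.181 -0.984  0.   ] z [ 0.001 -0.    -1.   ] grip 0.165 F [-4.6 -0.6 12.4] t 10.2
dp mm [ 0.  -0.4 -0. ]
  turn deg [ 1.000e-01  0.000e+00 -1.799e+02]
  turn deg [ 0.  -0.1  0.1]
```

View pics/w9c.png

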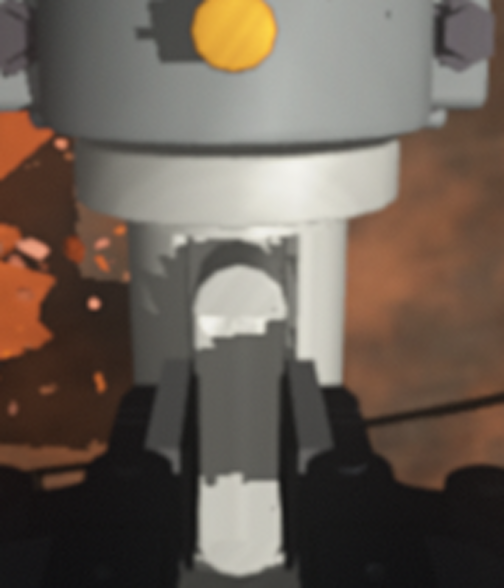

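```bash
python3 -m creep '{"fingers":[10,32,32,32,32,32,32,32],"dp":[[0,0,-1.5],[0,0,0],[0,0,0],[0,0,-15],[0,0,-30],[0,0,-30],[-20,0,-10],[0,0,0]],"delta_rot":[[0,0,0],[0,0,0],[0,0,0],[0,0,0],[0,0,0],[0,0,0],[0,0,0],[0,0,0]]}' 60
python3 - <<'E'
from h import *
plan(G(.0028,0,.1596),79.5)
K=env.get_calibration('wrist');save('wrist','w10.png');np.savez('K10.npz',**K)
for t in ['handle_mid','wheel_axis','key_mid']: print(t,[(np.round(d['centre'],1).tolist(),round(d['confidence'],2)) for d in env.tip_of(t,'wrist')][:4])
im=cv2.imread('pics/w10.png')[60:310,170:350]; cv2.imwrite('pics/w10c.png',cv2.resize(im,None,fx=2.4,fy=2.4,interpolation=cv2.INTER_CUBIC))
save('side','side1.png');save('scene','scene1.png')
for c in('side','scene'):
  for t in ['handle_mid','wheel_axis','key_mid','key_seat']: print(c,t,[(np.round(d['centre'],1).tolist(),round(d['confidence'],2)) for d in env.tip_of(t,c)][:4])
im=cv2.imread('pics/side1.png')[110:220,170:320]; cv2.imwrite('pics/side1c.png',cv2.resize(im,None,fx=5,fy=5,interpolation=cv2.INTER_CUBIC))
im=cv2.imread('pics/scene1.png')[110:220,190:310]; cv2.imwrite('pics/scene1c.png',cv2.resize(im,None,fx=5,fy=5,interpolation=cv2.INTER_CUBIC))
E
```

```text
time: 11.05
tool_pos: [0.5727, 0.0316, 0.2463]
eef_rot: [0.996, -0.09, 0.001, -0.0]
wrist_force: [-0.4, -0.1, -0.6]
grip_width: 0.374
pos [0.5727 0.0316 0.2463] x [ 0.984 -0.18   0.002] y [-0.18  -0.984 -0.001] z [ 0.002  0.    -1.   ] grip 0.374 F [-0.4 -0.1 -0.6] t 11.05
dp mm [20.6  0.5 86.7]
  turn deg [ 2.000e-01 -1.000e-01 -1.798e+02]
  turn deg [-0.  -0.1  0.2]
handle_mid [([214.4, 326.0], 0.61)]
wheel_axis []
key_mid [([44.3, 271.0], 0.78), ([30.0, 90.1], 0.59), ([257.8, 169.6], 0.56)]
side handle_mid [([266.8, 177.2], 0.75)]
side wheel_axis [([260.8, 174.2], 0.84)]
side key_mid [([334.6, 272.3], 0.71), ([238.2, 254.1], 0.65), ([247.5, 314.6], 0.58), ([159.0, 263.3], 0.56)]
side key_seat [([232.9, 161.4], 0.81)]
scene handle_mid [([258.4, 184.1], 0.77)]
scene wheel_axis [([265.1, 189.8], 0.86)]
scene key_mid [([147.8, 263.1], 0.57), ([235.6, 302.0], 0.41), ([258.5, 181.9], 0.23)]
scene key_seat [([259.8, 176.6], 0.66)]
```

View pics/w10c.png

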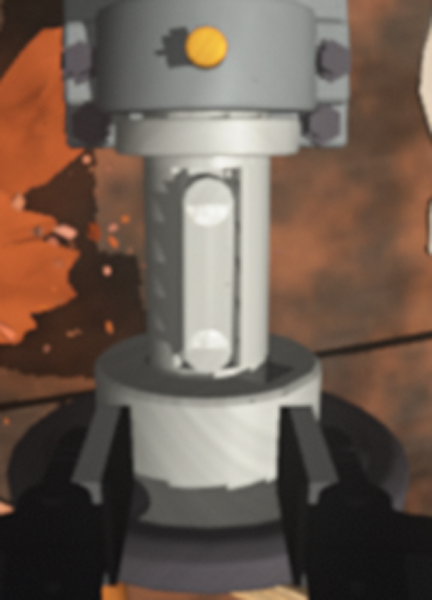

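View pics/side1c.png

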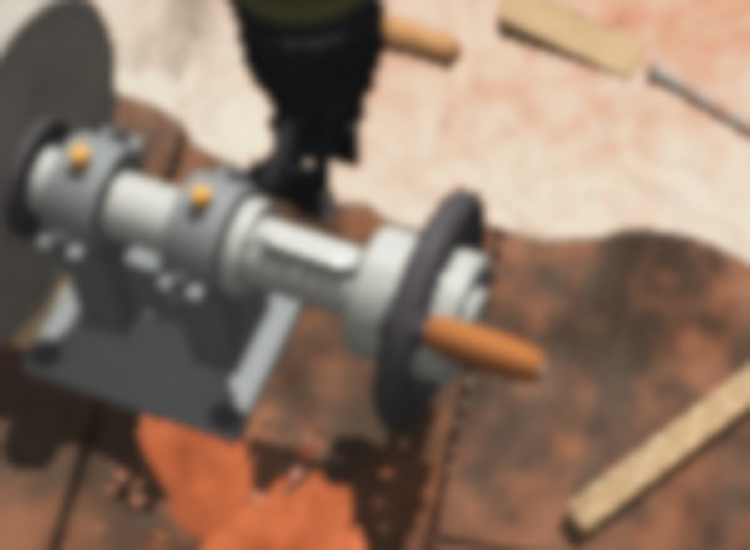

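View pics/scene1c.png

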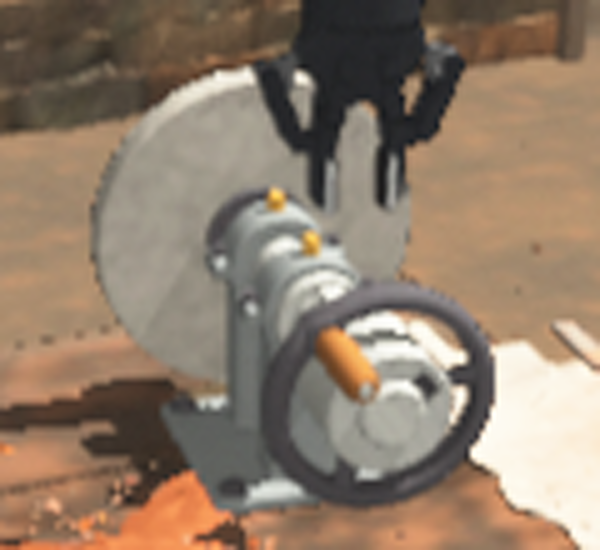

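```bash
sed -i 's/ORG=np.array(\[.5903,.0280,0\])/ORG=np.array([.5928,.0275,0])/' h.py; python3 - <<'E'
from h import *
from scipy.optimize import least_squares
for a,b in [((258.4,184.1),(266.8,177.2)),((259.9,185.2),(265.9,178.2))]:
    X,e=tri([('scene',a),('side',b)]); g=toG(X); print(X.round(4),g.round(4),'ang',np.arctan2(g[2]-.14,g[1]).round(3),np.hypot(g[2]-.14,g[1]))
    f=lambda t:np.r_[proj('scene',G(-.13,.064*np.cos(t[0]),.14+.064*np.sin(t[0])))-a,proj('side',G(-.13,.064*np.cos(t[0]),.14+.064*np.sin(t[0])))-b]
    s=least_squares(f,[.8]); print('fit',s.x,s.fun)
for c in('scene','side'): print(c,'axis pred',proj(c,G(-.09,0,.14)),'seat',proj(c,G(0,0,.152)))
# free end scene: (366,390)/5+(190,110); side (545,365)/5+(170,110)
X,e=tri([('scene',(190+367/5,110+388/5)),('side',(170+543/5,110+367/5))]);g=toG(X);print('free end',g,np.arctan2(g[2]-.14,g[1]))
E
```

```text
[0.4757 0.0839 0.1833] [-0.1254  0.0343  0.1833] ang 0.901 0.05525164703929917
fit [0.92184217] [ 0.4294062  -2.16013668  0.3570219   1.85212861]
[0.4778 0.0805 0.1764] [-0.1227  0.0313  0.1764] ang 0.86 0.048011736722316935
fit [0.90274067] [-1.38337888 -3.00115204  1.13528866  1.24735336]
scene axis pred [266.18566218 189.91463953] seat [257.63893359 174.87422105]
side axis pred [259.53737385 172.52795756] seat [232.43744162 161.36023724]
free end [-0.16553201  0.03702158  0.18808421] 0.9146601032140966
```

```bash
python3 - <<'E'
from h import *
plan(G(-.135,.041,.25),79.5)
E
```

```text
pos [0.5733 0.0307 0.2444] x [ 0.984 -0.181 -0.   ] y [-0.181 -0.984 -0.   ] z [-0.  0. -1.] grip 0.374 F [-0.5  0.6  0.6] t 11.75
dp mm [-115.2  -41.4   -5.6]
  turn deg [  -0.    -0.  -179.9]
  turn deg [-0.   0.   0.1]
```

```bash
python3 -m creep '{"fingers":[0,0,0,0,0,0],"dp":[[-30,-5,-10],[-40,-15,0],[-45,-21,0],[0,0,20],[0,0,15],[0,0,0]],"delta_rot":[[0,0,0],[0,0,0],[0,0,0],[0,0,0],[0,0,0],[0,0,0]]}' 40
python3 - <<'E'
from h import *
plan(G(-.135,.041,.2),79.5)
save('side','side2.png');save('wrist','w11.png')
im=cv2.imread('pics/side2.png')[90:220,200:330]; cv2.imwrite('pics/side2c.png',cv2.resize(im,None,fx=4.5,fy=4.5,interpolation=cv2.INTER_CUBIC))
E
```

```text
time: 12.35
tool_pos: [0.4664, 0.0916, 0.2183]
eef_rot: [0.996, -0.09, -0.001, 0.0]
wrist_force: [-0.1, 0.3, 0.4]
grip_width: 0.0
pos [0.4664 0.0916 0.2183] x [ 0.984 -0.18  -0.002] y [-0.18  -0.984  0.001] z [-0.002 -0.001 -1.   ] grip 0.0 F [-0.1  0.3  0.4] t 12.35
dp mm [ 0.9 -0.9 18.3]
  turn deg [-2.000e-01  1.000e-01 -1.799e+02]
  turn deg [0.1 0.1 0.1]
```

View pics/side2c.png

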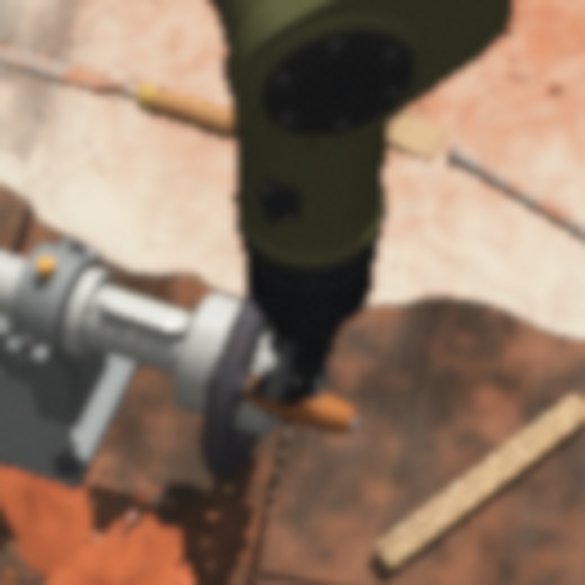

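View pics/w11.png

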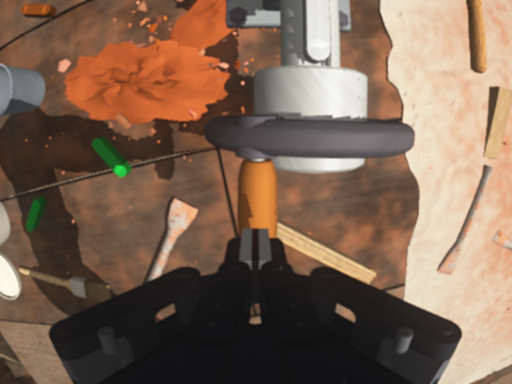

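```bash
python3 -m creep '{"fingers":[0,0,0,0,0,0,0,0,0,0],"dp":[[1,-1,15],[0,-5,5],[0,-4,5],[0,-4,5],[0,-3,5],[0,-3,6],[0,-2,6],[0,-1.5,5],[0,-1,4],[0,0,0]],"delta_rot":[[0,0,0],[0,0,0],[0,0,0],[0,0,0],[0,0,0],[0,0,0],[0,0,0],[0,0,0],[0,0,0],[0,0,0]]}' 40
python3 - <<'E'
from h import *
plan(G(-.135,.064,.1525),79.5)
save('scene','scene3.png');save('wrist','w12.png')
im=cv2.imread('pics/scene3.png')[110:240,190:320]; cv2.imwrite('pics/scene3c.png',cv2.resize(im,None,fx=4.5,fy=4.5,interpolation=cv2.INTER_CUBIC))
E
```

```text
time: 13.45
tool_pos: [0.4722, 0.1156, 0.1626]
eef_rot: [0.996, -0.091, -0.001, 0.0]
wrist_force: [0.1, -0.4, -0.1]
grip_width: -0.007
pos [0.4722 0.1156 0.1626] x [ 0.984 -0.18  -0.002] y [-0.18  -0.984  0.001] z [-0.002 -0.    -1.   ] grip -0.007 F [ 0.1 -0.4 -0.1] t 13.45
dp mm [-0.4  0.8 10.1]
  turn deg [-2.000e-01  1.000e-01 -1.799e+02]
  turn deg [0.  0.1 0.1]
```

View pics/scene3c.png

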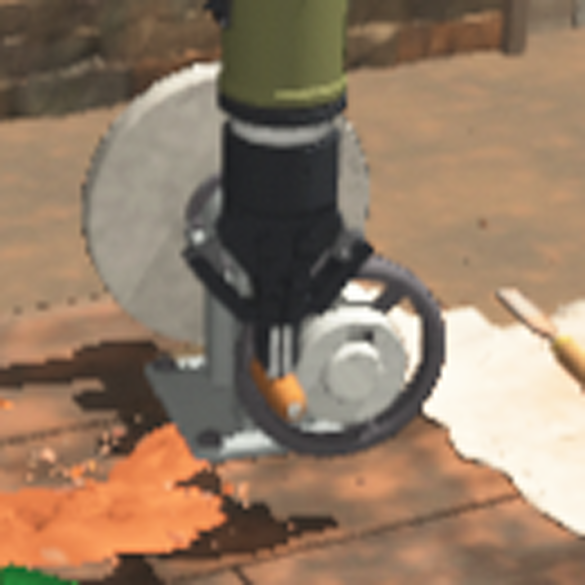

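View pics/w12.png

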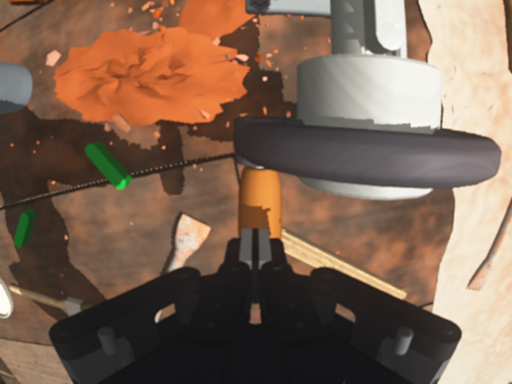

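```bash
python3 - <<'E'
from h import *
for t in (.3,.15,.1,0,-.1): print(t,proj('scene',G(-.166,.064*np.cos(t),.14+.064*np.sin(t))).round(1),'keyway',proj('scene',G(-.104,.026*np.sin(t)*-1*-1,.14+.026*np.cos(t))).round(1))
print(proj('scene',G(-.109,0,.14)))
print([(np.round(d['centre'],1).tolist(),round(d['confidence'],2)) for d in env.tip_of('handle_mid','scene')])
for t in (.3,.15,.1,0,-.1): print(t,proj('scene',G(-.13,.064*np.cos(t),.14+.064*np.sin(t))).round(1))
im=cv2.imread('pics/scene3.png')[165:220,230:300]; cv2.imwrite('pics/scene3d.png',cv2.resize(im,None,fx=10,fy=10,interpolation=cv2.INTER_CUBIC))
E
```

```text
0.3 [255.  197.6] keyway [265.6 185. ]
0.15 [254.3 200.5] keyway [266.7 184.6]
0.1 [254.1 201.4] keyway [267.1 184.5]
0 [253.9 203.3] keyway [267.9 184.4]
-0.1 [254.  205.2] keyway [268.7 184.3]
[268.12363058 192.5476028 ]
[]
0.3 [251.5 192.3]
0.15 [250.7 195.1]
0.1 [250.6 196.1]
0 [250.4 198. ]
-0.1 [250.5 199.8]
```

View pics/scene3d.png

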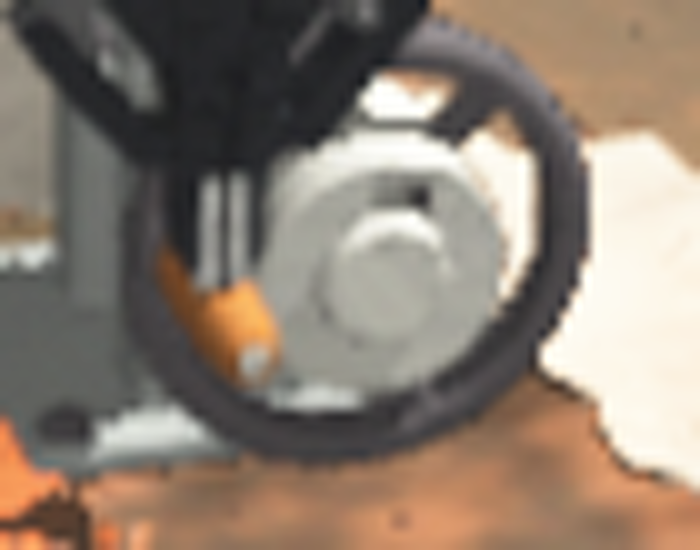

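```bash
python3 -m creep '{"fingers":[0,0,0,0,0,0,0],"dp":[[0,0.5,2.5],[0,0,2.5],[0,0,2],[0,0,1.5],[0,0,1],[0,0,0.5],[0,0,0]],"delta_rot":[[0,0,0],[0,0,0],[0,0,0],[0,0,0],[0,0,0],[0,0,0],[0,0,0]]}' 40
python3 - <<'E'
from h import *
plan(G(-.135,.064,.1525),79.5)
save('scene','scene4.png');save('side','side4.png')
im=cv2.imread('pics/scene4.png')[165:220,230:300]; cv2.imwrite('pics/scene4d.png',cv2.resize(im,None,fx=10,fy=10,interpolation=cv2.INTER_CUBIC))
E
```

```text
time: 14.3
tool_pos: [0.4728, 0.1152, 0.1534]
eef_rot: [0.996, -0.091, -0.0, 0.0]
wrist_force: [-1.4, 0.6, 0.9]
grip_width: -0.003
pos [0.4728 0.1152 0.1534] x [ 0.984 -0.181 -0.   ] y [-0.181 -0.984  0.   ] z [-0. -0. -1.] grip -0.003 F [-1.4  0.6  0.9] t 14.3
dp mm [-1.1  0.5  0.9]
  turn deg [  -0.     0.  -179.9]
  turn deg [0.  0.  0.1]
```

View pics/scene4d.png

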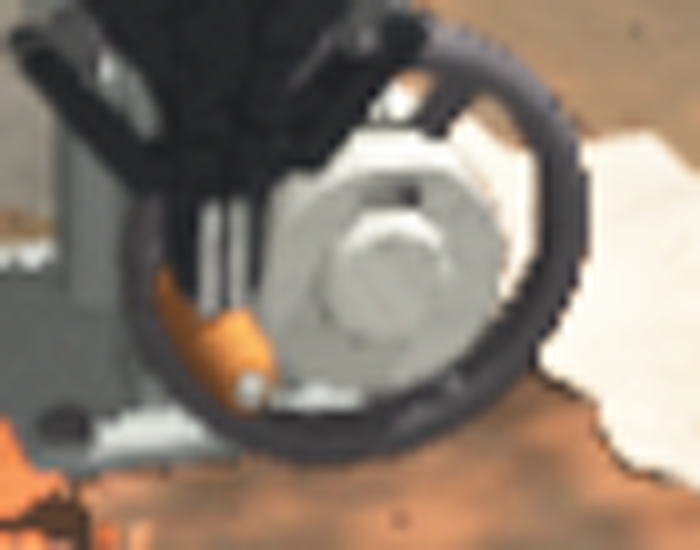

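```bash
python3 -m creep '{"fingers":[0,20,45,45,45,45,45,45],"dp":[[0,0,-20],[-10,0.3,-15],[0,0,0],[0,0,20],[0,0,25],[0,0,16],[0,0,0],[0,0,0]],"delta_rot":[[0,0,0],[0,0,0],[0,0,0],[0,0,0],[0,0,0],[0,0,0],[0,0,0],[0,0,0]]}' 40
python3 - <<'E'
from h import *
plan(G(-.145,.064,.127),79.5)
save('wrist','w13.png')
E
```

```text
time: 15.2
tool_pos: [0.463, 0.1167, 0.1272]
eef_rot: [0.996, -0.091, -0.0, 0.0]
wrist_force: [0.4, 0.6, 0.1]
grip_width: 0.53
pos [0.463  0.1167 0.1272] x [ 0.984 -0.18  -0.001] y [-0.18  -0.984  0.   ] z [-0.001 -0.    -1.   ] grip 0.53 F [0.4 0.6 0.1] t 15.2
dp mm [-1.2  0.2  0.2]
  turn deg [-1.000e-01  0.000e+00 -1.799e+02]
  turn deg [0.  0.  0.1]
```

View pics/w13.png

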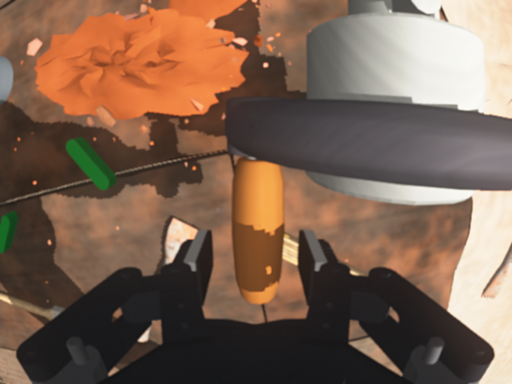

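Straddled and centred. Now I close on the handle and push gently at first.

```bash
python3 -m creep '{"fingers":[15,15,15,15,15,15,15],"dp":[[0,0,0],[0,0,0],[0,0,0],[0,0,0],[4,0,0],[4,0,0],[4,0,0]],"delta_rot":[[0,0,0],[0,0,0],[0,0,0],[0,0,0],[0,0,0],[0,0,0],[0,0,0]]}' 60
python3 - <<'E'
from h import *
plan(G(-.145,.064,.127),79.5); print(toG(env.state()['tool_pos']))
E
```

```text
time: 15.95
tool_pos: [0.4742, 0.1145, 0.1272]
eef_rot: [0.996, -0.091, -0.001, 0.0]
wrist_force: [-2.6, -1.4, 2.0]
grip_width: 0.257
pos [0.4742 0.1145 0.1272] x [ 0.984 -0.18  -0.002] y [-0.18  -0.984  0.001] z [-0.002 -0.    -1.   ] grip 0.257 F [-2.6 -1.4  2. ] t 15.95
dp mm [-12.6   0.1   0.2]
  turn deg [-2.000e-01  1.000e-01 -1.799e+02]
  turn deg [0.  0.1 0.1]
[-0.13241046  0.06407556  0.12715459]
```

```bash
python3 -m creep '{"fingers":[15,15,15,15,15,15],"dp":[[6,0,0],[8,0,0],[8,0,0],[8,0,0],[8,0,0],[0,0,0]],"delta_rot":[[0,0,0],[0,0,0],[0,0,0],[0,0,0],[0,0,0],[0,0,0]]}' 60
python3 - <<'E'
from h import *
plan(G(-.145,.064,.127),79.5); print(toG(env.state()['tool_pos']))
save('side','side5.png')
im=cv2.imread('pics/side5.png')[90:220,180:330]; cv2.imwrite('pics/side5c.png',cv2.resize(im,None,fx=4.5,fy=4.5,interpolation=cv2.INTER_CUBIC))
E
```

```text
time: 16.55
tool_pos: [0.5143, 0.1072, 0.1275]
eef_rot: [0.996, -0.091, 0.001, -0.0]
wrist_force: [2.7, -4.2, 0.3]
grip_width: 0.255
pos [0.5143 0.1072 0.1275] x [ 0.983 -0.181  0.002] y [-0.181 -0.983 -0.001] z [ 0.002  0.    -1.   ] grip 0.255 F [ 2.7 -4.2  0.3] t 16.55
dp mm [-53.4   0.2   0.4]
  turn deg [ 2.0e-01 -1.0e-01 -1.8e+02]
  turn deg [-0.  -0.1  0. ]
[-0.09163694  0.0641889   0.12747609]
```

View pics/side5c.png

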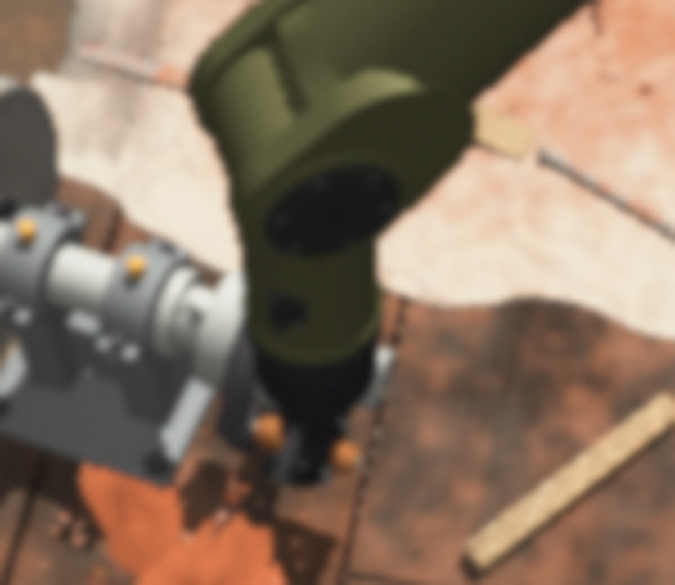

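```bash
python3 -m creep '{"fingers":[15,15,15,15,15],"dp":[[6,0,0],[6,0,0],[6,0,0],[3,0,0],[0,0,0]],"delta_rot":[[0,0,0],[0,0,0],[0,0,0],[0,0,0],[0,0,0]]}' 60
python3 -m creep '{"fingers":[15,15,15,15],"dp":[[1.5,0,0],[1.5,0,0],[1,0,0],[0,0,0]],"delta_rot":[[0,0,0],[0,0,0],[0,0,0],[0,0,0]]}'
python3 - <<'E'
from h import *
print(toG(env.state()['tool_pos']))
E
```

```text
time: 17.1
tool_pos: [0.5338, 0.1037, 0.1275]
eef_rot: [0.996, -0.091, 0.001, -0.0]
wrist_force: [-0.6, -3.0, 0.2]
grip_width: 0.257
time: 17.5
tool_pos: [0.5368, 0.1033, 0.1275]
eef_rot: [0.996, -0.091, 0.0, -0.0]
wrist_force: [-1.8, -1.1, 0.5]
grip_width: 0.261
[-0.06874238  0.0643829   0.12748142]
```

```bash
python3 -m creep '{"fingers":[15,15,15,15,15],"dp":[[1,0,0],[1,0,0],[1,0,0],[1,0,0],[0,0,0]],"delta_rot":[[0,0,0],[0,0,0],[0,0,0],[0,0,0],[0,0,0]]}'
python3 - <<'E'
from h import *
print(toG(env.state()['tool_pos']), toG([.463,.1167,.127]))
E
```

```text
time: 18.0
tool_pos: [0.5384, 0.1032, 0.1269]
eef_rot: [0.996, -0.09, -0.002, 0.0]
wrist_force: [-9.0, 1.4, 1.6]
grip_width: 0.258
[-0.06717958  0.06462815  0.12691737] [-0.14379468  0.06424773  0.127     ]
```

```bash
python3 -m creep '{"fingers":[15,15,15,15],"dp":[[1.5,0,0],[1.5,0,0],[1.5,0,0],[0,0,0]],"delta_rot":[[0,0,0],[0,0,0],[0,0,0],[0,0,0]]}' 90
python3 - <<'E'
from h import *
print(toG(env.state()['tool_pos']))
E
```

```text
time: 18.4
tool_pos: [0.5391, 0.1034, 0.1259]
eef_rot: [0.996, -0.09, -0.006, 0.0]
wrist_force: [-17.9, 4.4, 0.9]
grip_width: 0.248
[-0.06652295  0.06494524  0.12588083]
```

```bash
python3 -m creep '{"fingers":[15,15,40,45,45,45,45,45,45,45,45,45],"dp":[[-3,0,0],[-2,0,0],[0,0,0],[0,0,0],[0,0,0],[0,0,-20],[0,0,-30],[0,0,-40],[0,0,-40],[-40,0,0],[-40,0,0],[0,0,0]],"delta_rot":[[0,0,0],[0,0,0],[0,0,0],[0,0,0],[0,0,0],[0,0,0],[0,0,0],[0,0,0],[0,0,0],[0,0,0],[0,0,0],[0,0,0]]}' 60
python3 - <<'E'
from h import *
plan(G(-.145,.064,.127),79.5)
K=env.get_calibration('wrist');save('wrist','w14.png');np.savez('K14.npz',**K)
for c in ('side','scene'):
    save(c,c+'6.png'); 
    for t in ('handle_mid','wheel_axis'): print(c,t,[(np.round(d['centre'],1).tolist(),round(d['confidence'],2)) for d in env.tip_of(t,c)], proj(c,G(-.055,.064,.14)if t[0]=='h' else G(-.015,0,.14)).round(1))
im=cv2.imread('pics/side6.png')[90:220,170:320]; cv2.imwrite('pics/side6c.png',cv2.resize(im,None,fx=4.5,fy=4.5,interpolation=cv2.INTER_CUBIC))
im=cv2.imread('pics/scene6.png')[120:220,190:310]; cv2.imwrite('pics/scene6c.png',cv2.resize(im,None,fx=5.5,fy=5.5,interpolation=cv2.INTER_CUBIC))
E
```

```text
time: 19.6
tool_pos: [0.4575, 0.1182, 0.2583]
eef_rot: [0.996, -0.089, -0.0, 0.0]
wrist_force: [0.5, 0.2, 0.5]
grip_width: 0.53
pos [0.4575 0.1182 0.2583] x [ 0.984 -0.177 -0.   ] y [-0.177 -0.984  0.001] z [-0.    -0.001 -1.   ] grip 0.53 F [0.5 0.2 0.5] t 19.6
dp mm [  4.4   0.7 131.3]
  turn deg [-0.000e+00  1.000e-01 -1.797e+02]
  turn deg [0.  0.  0.3]
side handle_mid [([241.8, 187.5], 0.61)] [241. 186.]
side wheel_axis [([239.0, 165.1], 0.59)] [237.1 164.9]
scene handle_mid [([242.5, 187.6], 0.89)] [243.6 187.4]
scene wheel_axis [([258.4, 179.2], 0.8)] [258.9 180. ]
```

View pics/w14.png

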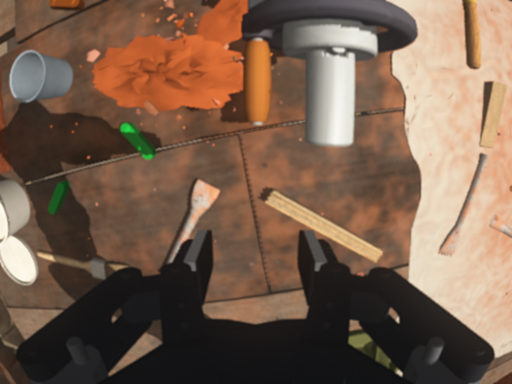

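View pics/side6c.png

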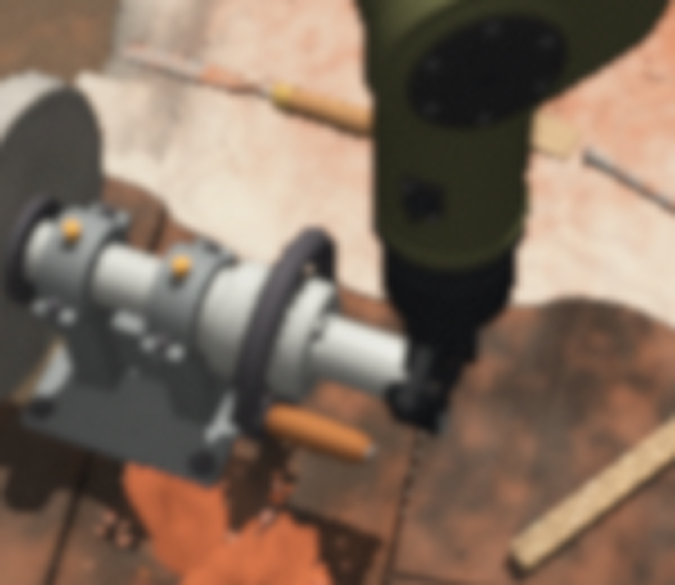

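View pics/scene6c.png

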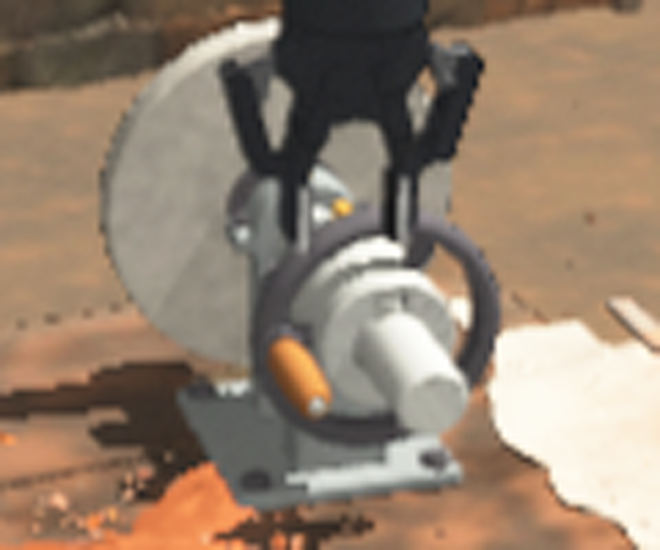

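```bash
python3 -m creep '{"fingers":[45,45,45,45,45],"dp":[[0,20,-20],[35,20,0],[40,20,0],[0,0,0],[0,0,0]],"delta_rot":[[0,0,0],[0,0,0],[0,0,0],[0,0,0],[0,0,0]]}'
python3 - <<'E'
from h import *
s=env.state();print(toG(s['tool_pos']))
K=env.get_calibration('wrist');save('wrist','w15.png')
im=cv2.imread('pics/w15.png')[20:270,150:360]; cv2.imwrite('pics/w15c.png',cv2.resize(im,None,fx=2.4,fy=2.4,interpolation=cv2.INTER_CUBIC))
print('rim front top pred home',proj('wrist',G(-.015,0,.218),K),'hub rear top',proj('wrist',G(.038,0,.182),K),'shoulder side, y=.042',proj('wrist',G(.038,.042,.14),K),'nose',proj('wrist',G(-.109,0,.162),K))
print('rear edge if 3mm short',proj('wrist',G(.035,0,.182),K),proj('wrist',G(-.018,0,.218),K))
E
```

```text
time: 20.45
tool_pos: [0.5251, 0.0436, 0.2765]
eef_rot: [0.996, -0.092, -0.001, -0.0]
wrist_force: [-0.4, -0.2, 0.0]
grip_width: 0.529
[-0.06948497  0.00361101  0.27650472]
rim front top pred home [259.57176168 131.34090451] hub rear top [258.85796726  61.68397055] shoulder side, y=.042 [212.8219089   69.42201185] nose [258.31064828 228.20954396]
rear edge if 3mm short [258.86113096  65.36704678] [259.56469321 135.7517002 ]
```

View pics/w15c.png

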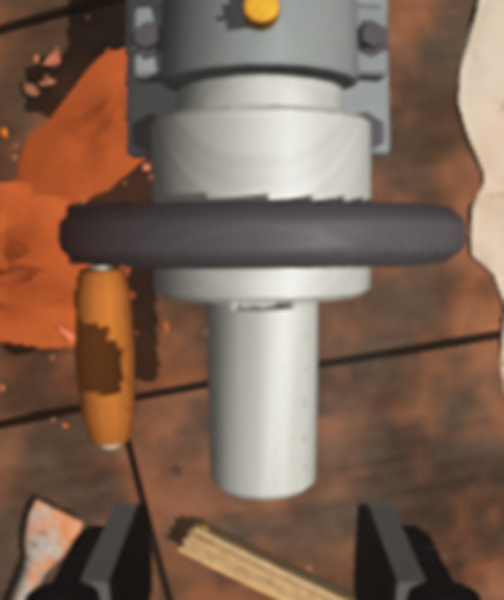

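```bash
python3 -m creep '{"fingers":[45,45,45,45],"dp":[[20,0,-20],[40,0,0],[0,0,0],[0,0,0]],"delta_rot":[[0,0,0],[0,0,0],[0,0,0],[0,0,0]]}'
python3 - <<'E'
from h import *
s=env.state();print(toG(s['tool_pos']))
K=env.get_calibration('wrist');save('wrist','w16.png')
im=cv2.imread('pics/w16.png')[60:270,150:360]; cv2.imwrite('pics/w16c.png',cv2.resize(im,None,fx=2.8,fy=2.8,interpolation=cv2.INTER_CUBIC))
for n,p in [('hub rear top',(.038,0,.182)),('rim rear',(.005,0,.218)),('shoulder top',(.038,0,.172)),('rim front',(-.015,0,.218))]: print(n,proj('wrist',G(*p),K).round(1))
E
```

```text
time: 20.9
tool_pos: [0.5831, 0.0346, 0.2968]
eef_rot: [0.996, -0.09, -0.001, -0.0]
wrist_force: [-0.3, -0.2, 0.6]
grip_width: 0.526
[-0.0108782   0.00525033  0.296751  ]
hub rear top [260.6 132.8]
rim rear [261.3 179.8]
shoulder top [260.4 131.9]
rim front [261.  204.6]
```

View pics/w16c.png

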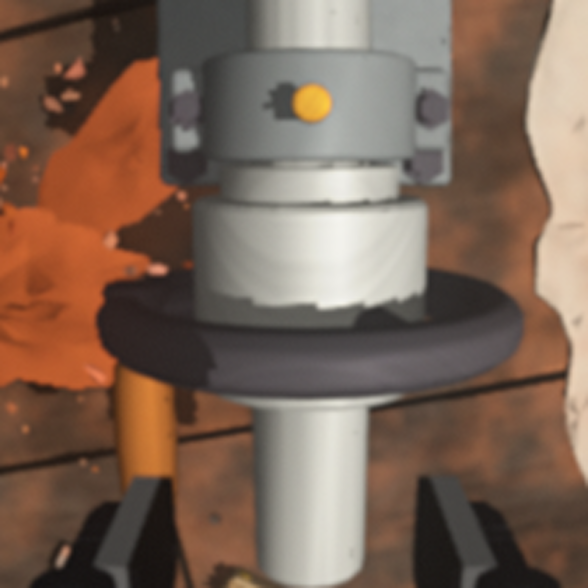

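No gap shows between hub and shoulder. As a final check I'll press once more on the handle's end with shut fingers.

```bash
python3 - <<'E'
from h import *
plan(G(-.135,.064,.297),79.5)
E
python3 -m creep '{"fingers":[20,0,0,0,0,0,0,0,0,0],"dp":[[-42,-20,0],[-42,-20,0],[-41,-19,0],[0,0,40],[0,0,45],[0,0,45],[0,0,32],[0,0,0],[0,0,0],[0,0,0]],"delta_rot":[[0,0,0],[0,0,0],[0,0,0],[0,0,0],[0,0,0],[0,0,0],[0,0,0],[0,0,0],[0,0,0],[0,0,0]]}' 40
python3 - <<'E'
from h import *
print(toG(env.state()['tool_pos']))
save('wrist','w17.png')
E
```

```text
pos [0.5825 0.0348 0.297 ] x [ 0.984 -0.179 -0.002] y [-0.179 -0.984 -0.   ] z [-0.001  0.001 -1.   ] grip 0.522 F [-0.9  0.6 -0.1] t 20.95
dp mm [-123.4  -59.     0.2]
  turn deg [-1.000e-01 -0.000e+00 -1.798e+02]
  turn deg [-0.   0.1  0.2]
time: 21.95
tool_pos: [0.472, 0.1149, 0.1374]
eef_rot: [0.996, -0.09, 0.001, -0.001]
wrist_force: [-0.1, -0.1, -0.6]
grip_width: -0.001
[-0.13464666  0.06405302  0.13742136]
```

View pics/w17.png

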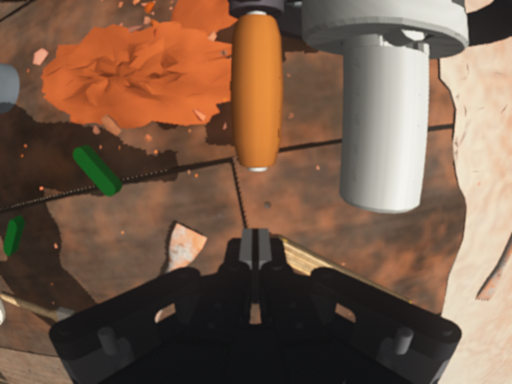

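```bash
Z='[0,0,0]'; python3 -m creep '{"fingers":[0,0,0,0,0,0,0],"dp":[[10,0,4],[10,0,0],[6,0,0],[3,0,0],[3,0,0],[2,0,0],[0,0,0]],"delta_rot":[[0,0,0],[0,0,0],[0,0,0],[0,0,0],[0,0,0],[0,0,0],[0,0,0]]}' 40
python3 - <<'E'
from h import *
print(toG(env.state()['tool_pos']))
E
```

```text
time: 22.7
tool_pos: [0.5035, 0.1086, 0.1311]
eef_rot: [0.996, -0.09, -0.001, 0.0]
wrist_force: [-4.2, 2.4, 0.8]
grip_width: -0.002
[-0.10249981  0.06357152  0.13109595]
```

```bash
python3 -m creep '{"fingers":[0,0,0,0],"dp":[[2,0,0],[2,0,0],[2,0,0],[0,0,0]],"delta_rot":[[0,0,0],[0,0,0],[0,0,0],[0,0,0]]}' 40
python3 - <<'E'
from h import *
print(toG(env.state()['tool_pos']))
E
```

```text
time: 23.1
tool_pos: [0.505, 0.1094, 0.1302]
eef_rot: [0.996, -0.089, -0.005, -0.0]
wrist_force: [-14.7, 8.7, 1.7]
grip_width: 0.003
[-0.10115218  0.06466322  0.13019633]
```

```bash
python3 -m creep '{"fingers":[0,0,0,0,0,0,0],"dp":[[-25,0,0],[-20,0,0],[0,0,-40],[0,0,-45],[0,0,-45],[0,0,0],[0,0,0]],"delta_rot":[[0,0,0],[0,0,0],[0,0,0],[0,0,0],[0,0,0],[0,0,0],[0,0,0]]}' 40
python3 - <<'E'
from h import *
print(toG(env.state()['tool_pos']))
save('side','side7.png'); save('scene','scene7.png')
im=cv2.imread('pics/side7.png')[90:220,170:320]; cv2.imwrite('pics/side7c.png',cv2.resize(im,None,fx=4.5,fy=4.5,interpolation=cv2.INTER_CUBIC))
for c in ('side','scene'):
    for t in ('handle_mid','wheel_axis'): print(c,t,[(np.round(d['centre'],1).tolist(),round(d['confidence'],2)) for d in env.tip_of(t,c)])
E
```

```text
time: 23.8
tool_pos: [0.4669, 0.1149, 0.2625]
eef_rot: [0.996, -0.091, 0.002, -0.0]
wrist_force: [0.4, 0.3, -0.1]
grip_width: 0.003
[-0.13959906  0.06321933  0.26250313]
side handle_mid [([241.6, 186.5], 0.62)]
side wheel_axis [([241.5, 167.6], 0.61)]
scene handle_mid [([247.2, 191.4], 0.84)]
scene wheel_axis [([258.2, 180.0], 0.62)]
```

View pics/side7c.png

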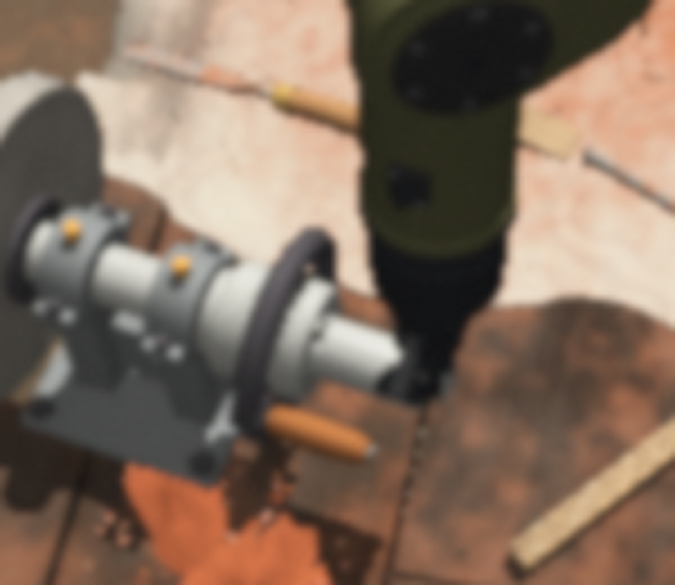

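View pics/scene7.png

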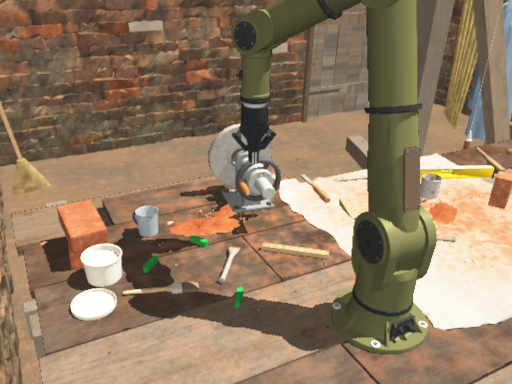

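The wheel looks the same before and after the second press. It is home, and the robot is clear of everything.

```bash
python3 -c "
from cell import env
print(env.job_done(), env.state()['time'])"
```

```text
the job is handed in; nothing more can be done
the job is handed in; nothing more can be done
```

I refitted the crank wheel and handed the job in after about 24 s of robot time. The system gave no verdict.

**What I did**
- **Key:** I picked up the grey-white steel bar, not one of the green or brown look-alikes. The first grip was too high, so I let go and gripped it again lower. I then laid it in the slot.
- **Turning:** I pressed the handle down from about 0.91 rad until it was level with the spindle axis.
- **Pushing:** I gripped the handle and slid the wheel about 77 mm along the spindle, over the key, until it stopped.

**What the checks showed**
- **Key seating:** the key came to rest on the slot floor at the expected height and held under 12 N. The picture after release showed it lying flat in the slot.
- **Wheel home:** it stopped firmly at 18 N. The picture from above shows no gap between hub and shoulder, and the rim and hub edges are where a fully home wheel should put them. A second press of about 15 N on the handle's end moved the fingers only about 1 mm and left the wheel looking unchanged.
- **Robot:** it ended clear of everything, and nothing else on the bench was moved.

**What disagreed:** an earlier wrist picture put the hub's rear edge about 3 pixels (2–3 mm) off the prediction, though a better-placed one agreed. In the last scene pictures the detector's handle position moved about 5 pixels between two looks, which the pictures themselves did not show. I took both as measurement noise.

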